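# Scoop the test balls out of the mixed ball tray

### The job

Take the slotted scoop by its orange grip and scoop the three large steel balls out of the blue tray, letting all the undersized copper balls drop back so that they stay in the tray. Tip the large balls gently, from close above, into the yellow bin, then stand the scoop level on the black mat and let go of it. Don't touch the balls with the gripper, and leave the bottle, the test block and the black mount where they are.

Things in the scene. Friction and masses are not known exactly. Their poses are not given: they have to be found in the camera images.
- scoop_grip (a point): Slotted steel scoop, loose, 0.19 kg, standing level on the black mat at the start, with an upright orange grip over it on an 8 mm stem from its back. Point: centre of the grip, a block 28 (x) by 20 (y) by 50 (z) mm. Axes: +x towards the open mouth, z up. The scoop stands on the undersides of its tines, 85 mm below this point; its back plate (28 mm high, 108 wide) is at x = -36 mm
- scoop_mouth (a point): Middle of the scoop's mouth: 65 mm ahead (+x) of the grip centre and 85 mm below it, between the tips of the six tines, level with their undersides. The tines run back 101 mm along x, 3 mm wide and thick (last 13 mm thinned to 1.6), 19 mm apart, slots 16 mm wide. Side walls 20 mm high, 108 mm over all. No lip: it holds balls with the mouth tipped up some 10-20 degrees; tipped down 10-30 they roll out
- tray: Blue-walled aluminium ball tray, fixed. Origin on the bench, x along its length. Inner floor at z = 4 mm, flat from x = -140 to +110 mm, y = -59 to +59; walls 4 mm thick, rim 52 mm high. Sides and -x end upright; the +x end wall slopes outward, 60 degrees from the floor, from x = 110 at the floor to 138 at the rim. Balls start between x = 0 and 110; the -x part is clear
- bin: Square yellow bin with a black floor, fixed, open above, outside 180 by 180 by 40 mm high, walls and floor 5 mm thick. Origin: centre of its underside, on the bench
- mat: Black rubber mat, fixed, 190 (x) by 180 (y) by 3 mm thick, where the scoop stands. Origin: centre of its underside, on the bench. Bin and mat may change sides between starts
- ball1: Large bright steel ball, diameter 26 mm, 72 g, polished and slippery, loose in the tray. Origin: its centre
- ball2: Large bright steel ball, diameter 26 mm, 72 g, polished and slippery, loose in the tray. Origin: its centre
- ball3: Large bright steel ball, diameter 26 mm, 72 g, polished and slippery, loose in the tray. Origin: its centre
- chip1: Undersized copper-coloured ball, diameter 12 mm, 10 g, slippery, loose in the tray; falls through the scoop's slots. Origin: its centre
- chip2: Undersized copper-coloured ball, diameter 12 mm, 10 g, slippery, loose in the tray; falls through the scoop's slots. Origin: its centre
- chip3: Undersized copper-coloured ball, diameter 12 mm, 10 g, slippery, loose in the tray; falls through the scoop's slots. Origin: its centre
- chip4: Undersized copper-coloured ball, diameter 12 mm, 10 g, slippery, loose in the tray; falls through the scoop's slots. Origin: its centre
- chip5: Undersized copper-coloured ball, diameter 12 mm, 10 g, slippery, loose in the tray; falls through the scoop's slots. Origin: its centre
- chip6: Undersized copper-coloured ball, diameter 12 mm, 10 g, slippery, loose in the tray; falls through the scoop's slots. Origin: its centre
- bottle: Bystander: white bottle, diameter 52 mm, 130 mm high, loose. Origin: centre of its underside
- block: Bystander: steel hardness test block, disc of diameter 64 mm, 16 mm high, loose. Origin: centre of its underside
- mount: Bystander: black specimen mount, disc of diameter 32 mm, 22 mm high, loose. Origin: centre of its underside

How it is judged:
By the outcome, as a careful person would: the job done as asked, in the order asked, and still so for the second after the job is handed in, with the robot touching nothing.
It also fails if it takes over 72 s, if anything falls off the work surface, if the arm or the gripper's body presses on something with over 40 N, if the wrist force passes 120 N, or if a joint passes its speed limit or range.

### The arm

A 6-joint arm with a two-finger parallel gripper is mounted at the origin on the work surface. World frame = base frame: x ahead of the robot, y to its left, z up, the work surface at z = 0. Lengths are in m, angles in degrees, forces in N, time in s.
With the tool pointing down it reaches from about 0.35 to 0.85 m from the base axis. Payload 8.1 kg.
Tool frame: the origin (TCP) lies between the finger pads; the fingertips stand 8 mm ahead of it and the grasp point (between the pads) lies 11 mm behind it; z points along the fingers, y is the line along which they close (so a half turn about z gives the same grasp; the last joint's range is limited). The gripper opens to 93 mm and grips with 3 to 60 N. Pads are 15 mm wide; open, the fingers measure 128 mm over their backs; the gripper's body (75 mm by 188 mm) begins 65 mm behind the grasp point.
Start: joints at [-80.695, 7.471, 85.268, -0, 87.261, -4.893], TCP at [0.147, -0.582, 0.227] pointing down, gripper open.
Joint ranges: [-169.43, 169.43], [-51.17, 129.36], [1.28, 143.12], [-76.62, 256.62], [0, 156.53], [-152.29, 152.29]. Speed limits (degrees/s): [136.94, 136.94, 159.86, 180, 180, 180].

### API

Orientations are given as [roll, pitch, yaw] about the fixed x, y, z axes, in that order (R = Rz(yaw) Ry(pitch) Rx(roll)).
In Python, from rig import bot, capture, calibration gives the robot as it stands.
- The arm moves only by the tool arm_command, never from a script. Its argument "commands" is a list of rows, each a list of 7 numbers: the shift along the tool's x, y, z scaled (see below), then the turn, a rotation vector about the tool's x, y, z scaled (see below), then the opening, from -1 (shut) to 1 (fully open). In form: [[dx, dy, dz, rx, ry, rz, jaw], ...]. A call has exactly 10 rows; each row shifts and turns the commanded pose from where the row before left it, along the tool's axes as they then stand; what a row does not reach is not made up. The controller multiplies each number of a shift by 0.2 m and each number of a turn by 45 degrees. A row lasts 1/10 s, in which the tool goes at most 50 mm and 8.59 degrees, less where a joint would pass 70% of its speed; a pose out of reach is approached as far as the arm can. A call with a number of a shift or a turn outside -1 to 1 is refused whole. A call with a gripper value outside its range is refused whole. The fingers move at their own pace and stop on an object; the grip force is fixed at half the most. Time passes only in rows, so rows that do not move let the fingers close, or fill a call up. It gives the time, the measured TCP pose, the force, the opening and the grip force at its end, in the units of the state.
- bot.sense(): the state, without advancing time (a new reading comes with each control period).
- capture(name): name is "scene" or "top" or "wrist"; returns the picture (480x640x3 uint8, blue, green, red); there is no depth.
- calibration(name): a dict with "fx", "fy", "cx", "cy" (pixels), "rvec" (rotation vector, rad) and "tvec" (3), from world to camera coordinates, as OpenCV has them. Camera axes: x right, y down, z forward; pixel columns grow to the right and rows downward; lengths in m; the calibration is good to about 2 mm. A picture is of the moment at which its call begins: read the wrist's pose just before it. calibration takes no time and is no camera call; for the wrist camera it gives the pose at the moment of the call.
- bot.sign_off(): hands the job in; it is judged then, once.
The state is a dict: "t": time; "joint_pos": joint angles; "qd": joint speeds; "tau": joint torques, N m; "tcp_pos": TCP position; "ee_rot": TCP orientation; "contact_force": force on the tool from outside, world axes, zero at the start; "moment": the same for the moment, N m; "grip_width": finger opening in m; "gripper_force": force on a finger pad.
Only numpy, scipy, OpenCV 4.12 (cv2) and the standard library are available. Lean on these libraries where they do the work, as an engineer would, in place of code of your own. Each camera call takes 0.05 s, during which the arm holds its last target. There are 200 camera calls.

## Working session

There is one attempt and no reset: what is moved stays moved. The work goes in short steps, Python scripts to look and compute and a tool call to move; the robot and the scene stay as the last step left them, time stands still between calls to the robot, and variables do not carry over. Pictures are saved under pics/ and viewed, at most 10 in all, crops included, and the job is handed in when it is done.

Besides the shell and the picture viewer there is one more tool, called after "Emit:" as name(argument=value, ...), one argument or row to a line, values as JSON. arm_command: Moves the arm, as the interface text tells. Its arguments: {"type":"object","properties":{"commands":{"type":"array","items":{"type":"array","items":{"type":"number","minimum":-1,"maximum":1}}}},"required":["commands"]}

```bash
mkdir -p pics; ls
python3 - <<'E'
from rig import bot,capture,calibration
import cv2
s=bot.sense();print({k:s[k] for k in('t','tcp_pos','ee_rot','grip_width')})
for n in("top","scene"):
    cv2.imwrite(f"pics/{n}0.png",capture(n));print(n,calibration(n))
E
```

```text
pics
{'t': 0.0, 'tcp_pos': array([ 0.14709448, -0.5811118 ,  0.2256024 ]), 'ee_rot': array([-1.79894922e+02, -8.90088289e-03,  1.41976775e+01]), 'grip_width': 0.09319548895977448}
top {'fx': 440.36245268481014, 'fy': 440.36245268481014, 'cx': 324.4892503424004, 'cy': 237.82799010149256, 'rvec': array([ 2.10567883, -2.1531089 ,  0.14979383]), 'tvec': array([0.02731164, 0.64129942, 0.80037179])}
scene {'fx': 474.5598150538657, 'fy': 474.5598150538657, 'cx': 311.091601817184, 'cy': 238.76681665706596, 'rvec': array([ 1.23093417,  2.35890036, -0.88640837]), 'tvec': array([ 0.37219662, -0.31516153,  1.225682  ])}
```

View pics/top0.png

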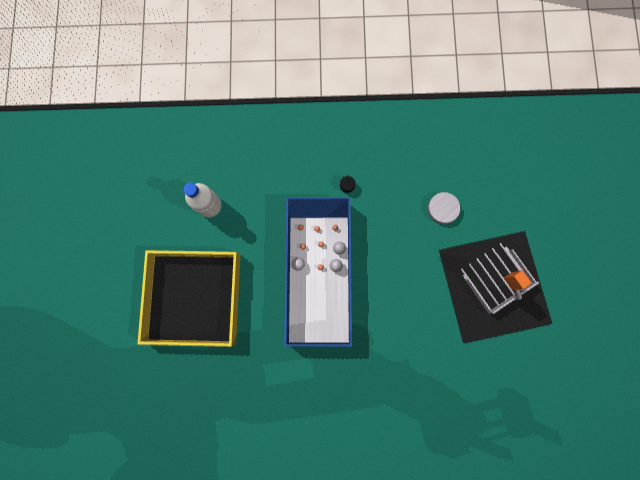

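View pics/scene0.png

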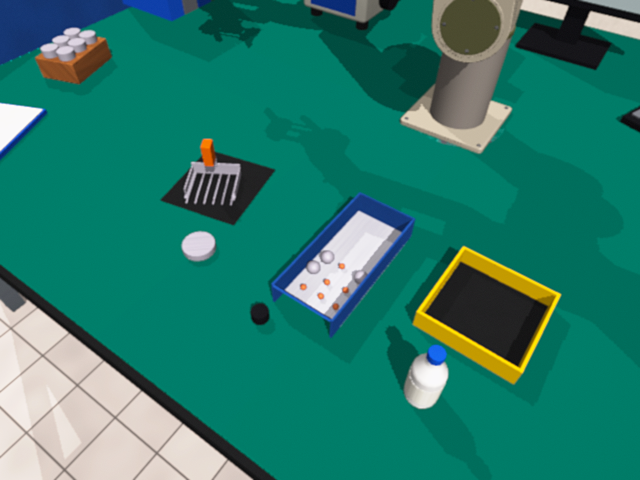

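The top view shows the bin on the left (190,300) and the tray in the middle, with steel balls at (298,264), (336,266) and (340,248). The scoop is on the mat on the right, with its grip at (518,281) and its mouth to the upper left. The scene view agrees: bottle beside the bin, block and mount beyond the mat and tray.

```bash
cat > h.py <<'E'
import numpy as np,cv2
from rig import bot,capture,calibration
def cam(n):
    c=calibration(n);R=cv2.Rodrigues(c['rvec'])[0]
    K=np.array([[c['fx'],0,c['cx']],[0,c['fy'],c['cy']],[0,0,1]]);return K,R,np.ravel(c['tvec'])
def ray(n,p,C=None):
    K,R,t=C or cam(n);d=R.T@np.linalg.solve(K,[p[0],p[1],1]);return -R.T@t,d
def plane(n,p,z,C=None):
    o,d=ray(n,p,C);return (o+d*(z-o[2])/d[2])
def tri(rs):
    A=0;b=0
    for o,d in rs:
        d=d/np.linalg.norm(d);M=np.eye(3)-np.outer(d,d);A=A+M;b=b+M@o
    return np.linalg.solve(A,b)
def mask(im,lo,hi):return cv2.inRange(cv2.cvtColor(im,cv2.COLOR_BGR2HSV),lo,hi)
def blobs(m,amin):
    n,l,s,c=cv2.connectedComponentsWithStats(m);return [(c[i],s[i,4],l==i) for i in range(1,n) if s[i,4]>=amin]
def rect(m):
    return cv2.minAreaRect(np.argwhere(m)[:,::-1].astype(np.float32))
OR=((3,180,120),(16,255,255))
E
python3 - <<'E'
from h import *
np.set_printoptions(precision=4,suppress=True)
t=cv2.imread('pics/top0.png');s=cv2.imread('pics/scene0.png')
for n,im in(('top',t),('scene',s)):
    for c,a,_ in blobs(mask(im,*OR),8):print(n,'orange',c,a,plane(n,c,.01))
for nm,lo,hi,z in(('tray',(105,120,60),(125,255,255),.052),('bin',(22,150,100),(35,255,255),.04)):
    for c,a,l in blobs(mask(t,lo,hi),200):
        r=rect(l);B=np.array([plane('top',p,z) for p in cv2.boxPoints(r)]);print(nm,a,r);print(B[:,:2],B.mean(0))
for c,a,l in blobs(mask(t,(0,0,0),(180,90,45)),200):
    if c[1]>150:
        r=rect(l);B=np.array([plane('top',p,.003) for p in cv2.boxPoints(r)]);print('dark',a,r);print(B[:,:2],B.mean(0))
cr=cv2.resize(t[190:360,270:360],None,fx=4,fy=4,interpolation=2);cs=cv2.resize(t[225:350,435:560],(680,680),interpolation=2)
cv2.imwrite('pics/c1.png',cv2.resize(np.hstack([cr,cs]),(800,515)))
E
```

```text
top orange [520.1028 278.2196] 214 [ 0.5581 -0.3723  0.01  ]
scene orange [62.9888 65.7225] 800 [ 0.4325 -1.0179  0.01  ]
scene orange [206.9632 152.0074] 272 [ 0.4851 -0.412   0.01  ]
scene orange [302.375 286.375] 8 [ 0.6702 -0.0078  0.01  ]
scene orange [345.1 289.8] 10 [0.6324 0.0591 0.01  ]
scene orange [335.25   306.3333] 12 [0.672  0.0637 0.01  ]
tray 2237 ((317.5, 271.0), (148.0, 67.0), 90.0)
[[ 0.7249  0.0909]
 [ 0.7214 -0.0406]
 [ 0.4388 -0.0321]
 [ 0.4412  0.0926]] [0.5816 0.0277 0.052 ]
bin 2188 ((188.58685302734375, 297.7861633300781), (99.18000030517578, 94.04673767089844), 1.5481576919555664)
[[0.4484 0.373 ]
 [0.6291 0.3765]
 [0.6192 0.1804]
 [0.4399 0.1834]] [0.5342 0.2783 0.04  ]
dark 6673 ((495.09295654296875, 286.6061706542969), (98.15006256103516, 90.32498168945312), 75.3791275024414)
[[ 0.618  -0.2175]
 [ 0.6605 -0.3972]
 [ 0.4701 -0.4278]
 [ 0.4298 -0.2542]] [ 0.5446 -0.3242  0.003 ]
dark 6518 ((190.51934814453125, 298.1325988769531), (79.67920684814453, 84.51461029052734), 3.012787342071533)
[[0.4556 0.3682]
 [0.6247 0.3663]
 [0.6123 0.2023]
 [0.4445 0.209 ]] [0.5343 0.2865 0.003 ]
```

View pics/c1.png

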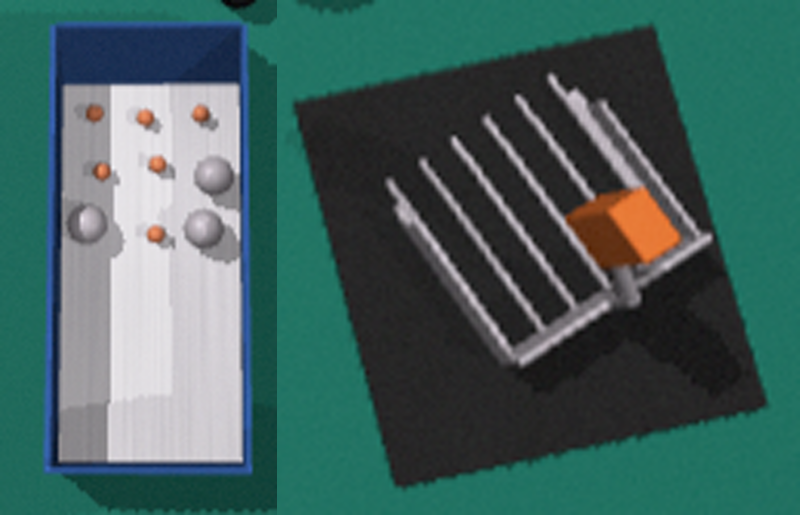

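The crop shows the tray aligned with the image, the steel balls, and the scoop with six tine tips from (462,269) to (501,244). Its back plate's top edge runs from (492,313) to (538,282).

Run:
```python
from h import *
np.set_printoptions(precision=4,suppress=True)
P=lambda x,y,z:plane('top',(x,y),z)
tl,tr,bl,br=P(286.4,198,.052),P(350.6,197.6,.052),P(285,345.8,.052),P(351,345.3,.052)
print('tray',tl,tr,bl,br); ax=(tl+tr-bl-br)/2;print(np.linalg.norm(ax),np.degrees(np.arctan2(ax[1],ax[0])),np.linalg.norm(tl-tr),np.linalg.norm(bl-br))
print('floor far', P(291,217.7,.004),P(348,217.7,.004))
L=lambda x,y:(270+x/3.077,190+y/3.03)
for n,x,y,z in(('b1',87,224,.017),('b2',205,229,.017),('b3',214,175,.017),*[('c',*p,.01) for p in((95,113),(146,117),(201,114),(102,171),(157,164),(156,234))]):print(n,P(*L(x,y),z))
a,b=P(491.9,312.9,.031),P(538.5,282.3,.031);c,d=P(462,269.2,.0045),P(500.7,243.9,.0045)
m1=(a+b)/2;m2=(c+d)/2;print('back',a,b,np.linalg.norm(a-b),'tips',c,d,np.linalg.norm(c-d))
y1=a-b;y2=c-d;v=m2-m1
for q in(y1,y2):print('yaw',np.degrees(np.arctan2(-q[0],q[1])))
print('yaw',np.degrees(np.arctan2(v[1],v[0])),np.linalg.norm(v[:2]),m1,m2)
g=tri([ray('top',(520.1,278.2)),ray('scene',(207,152))]);print('grip',g, P(520.1,278.2,.09))
# top face of the grip
t=cv2.imread('pics/top0.png');m=mask(t,*OR)
h=cv2.cvtColor(t,cv2.COLOR_BGR2HSV)[...,2];v=h[m>0];print(np.percentile(v,[5,30,50,70,95]))
th=(np.percentile(v,5)+np.percentile(v,95))/2;mm=((m>0)&(h>th));mm[:, :480]=0;r=rect(mm);B=np.array([P(*p,.113) for p in cv2.boxPoints(r)]);print(r,B[:,:2],B.mean(0))
for i in(0,1):e=B[i+1]-B[i];print(np.linalg.norm(e),np.degrees(np.arctan2(e[1],e[0])))
```

```text
tray [0.7227 0.0862 0.052 ] [ 0.7203 -0.0398  0.052 ] [0.4397 0.0908 0.052 ] [ 0.4383 -0.0321  0.052 ]
0.28256222644337026 -1.2448566584839797 0.12605006482152756 0.12286916854758816
floor far [0.6931 0.082  0.004 ] [ 0.6902 -0.0354  0.004 ]
b1 [0.5958 0.0671 0.017 ]
b2 [ 0.5907 -0.0094  0.017 ]
b3 [ 0.6264 -0.0162  0.017 ]
c [0.6713 0.0615 0.01  ]
c [0.6678 0.0277 0.01  ]
c [ 0.6689 -0.0087  0.01  ]
c [0.6318 0.0573 0.01  ]
c [0.6357 0.021  0.01  ]
c [0.5888 0.0226 0.01  ]
back [ 0.4919 -0.304   0.031 ] [ 0.5482 -0.3979  0.031 ] 0.10953805851423662 tips [ 0.579  -0.2607  0.0045] [ 0.6284 -0.342   0.0045] 0.09510542359600592
yaw 30.945574662747052
yaw 31.284592193493037
yaw 30.680095383137232 0.09721836399251399 [ 0.5201 -0.351   0.031 ] [ 0.6037 -0.3013  0.0045]
grip [ 0.5521 -0.3368  0.0883] [ 0.5534 -0.3387  0.09  ]
[129.65 209.9  230.   232.   232.35]
((522.337890625, 278.9729919433594), (15.925926208496094, 10.346038818359375), 54.46232223510742) [[ 0.557  -0.318 ]
 [ 0.5672 -0.3336]
 [ 0.5442 -0.3475]
 [ 0.5341 -0.332 ]] [ 0.5507 -0.3328  0.113 ]
0.01862739489988248 -56.77182214541374
0.026894839877748107 -148.73632015505495
```

```bash
cat >> h.py <<'E'
from scipy.spatial.transform import Rotation as Ro
def tool(p):return Ro.from_euler('xyz',p,degrees=True)
def plan(pos,rpy,N,jaw,start=None):
    s=bot.sense();p0,r0=start or (s['tcp_pos'],s['ee_rot'])
    p0=np.array(p0);A=tool(r0);B=tool(rpy);w=(A.inv()*B).as_rotvec(degrees=True);st=(np.array(pos)-p0)/N
    print('t',s['t'],'total mm',np.round((np.array(pos)-p0)*1e3,1),'rot',np.round(w,2))
    out=[]
    for i in range(N):
        R=A*Ro.from_rotvec(w*i/N,degrees=True)
        out.append([float(x) for x in np.round(np.r_[R.inv().apply(st)/.2,w/N/45],3)]+[jaw])
    for i in range(0,N,10):print(out[i:i+10])
E
python3 - <<'E'
from h import *
plan([.5495,-.334,.18],[180,0,121],20,1)
E
```

```text
t 0.1 total mm [402.4 247.2 -45.7] rot [-6.000e-02 -9.000e-02 -1.068e+02]
[[0.113, -0.035, 0.012, -0.0, -0.0, -0.119, 1], [0.115, -0.025, 0.011, -0.0, -0.0, -0.119, 1], [0.117, -0.014, 0.011, -0.0, -0.0, -0.119, 1], [0.118, -0.003, 0.011, -0.0, -0.0, -0.119, 1], [0.118, 0.008, 0.011, -0.0, -0.0, -0.119, 1], [0.116, 0.019, 0.011, -0.0, -0.0, -0.119, 1], [0.114, 0.03, 0.011, -0.0, -0.0, -0.119, 1], [0.111, 0.04, 0.011, -0.0, -0.0, -0.119, 1], [0.107, 0.051, 0.011, -0.0, -0.0, -0.119, 1], [0.102, 0.06, 0.011, -0.0, -0.0, -0.119, 1]]
[[0.095, 0.069, 0.011, -0.0, -0.0, -0.119, 1], [0.089, 0.078, 0.011, -0.0, -0.0, -0.119, 1], [0.081, 0.086, 0.011, -0.0, -0.0, -0.119, 1], [0.073, 0.093, 0.011, -0.0, -0.0, -0.119, 1], [0.064, 0.099, 0.011, -0.0, -0.0, -0.119, 1], [0.054, 0.105, 0.011, -0.0, -0.0, -0.119, 1], [0.044, 0.11, 0.011, -0.0, -0.0, -0.119, 1], [0.034, 0.113, 0.011, -0.0, -0.0, -0.119, 1], [0.023, 0.116, 0.011, -0.0, -0.0, -0.119, 1], [0.012, 0.117, 0.011, -0.0, -0.0, -0.119, 1]]
```

Emit:
arm_command(
  commands=[
    [0.113, -0.035, 0.012, 0, 0, -0.119, 1],
    [0.115, -0.025, 0.011, 0, 0, -0.119, 1],
    [0.117, -0.014, 0.011, 0, 0, -0.119, 1],
    [0.118, -0.003, 0.011, 0, 0, -0.119, 1],
    [0.118, 0.008, 0.011, 0, 0, -0.119, 1],
    [0.116, 0.019, 0.011, 0, 0, -0.119, 1],
    [0.114, 0.03, 0.011, 0, 0, -0.119, 1],
    [0.111, 0.04, 0.011, 0, 0, -0.119, 1],
    [0.107, 0.051, 0.011, 0, 0, -0.119, 1],
    [0.102, 0.06, 0.011, 0, 0, -0.119, 1],
  ],
)

```text
t: 1.1
tcp_pos: [0.3486, -0.4568, 0.2038]
ee_rot: [-180.0, -0.0, 68.0]
contact_force: [-0.3, -0.1, 0.2]
grip_width: 0.0928
gripper_force: 0.0
```

Emit:
arm_command(
  commands=[
    [0.095, 0.069, 0.011, 0, 0, -0.119, 1],
    [0.089, 0.078, 0.011, 0, 0, -0.119, 1],
    [0.081, 0.086, 0.011, 0, 0, -0.119, 1],
    [0.073, 0.093, 0.011, 0, 0, -0.119, 1],
    [0.064, 0.099, 0.011, 0, 0, -0.119, 1],
    [0.054, 0.105, 0.011, 0, 0, -0.119, 1],
    [0.044, 0.11, 0.011, 0, 0, -0.119, 1],
    [0.034, 0.113, 0.011, 0, 0, -0.119, 1],
    [0.023, 0.116, 0.011, 0, 0, -0.119, 1],
    [0.012, 0.117, 0.011, 0, 0, -0.119, 1],
  ],
)

```text
t: 2.1
tcp_pos: [0.5491, -0.3323, 0.1817]
ee_rot: [-180.0, -0.1, 121.5]
contact_force: [-0.9, -0.4, -0.0]
grip_width: 0.0928
gripper_force: 0.0
```

Run:
```python
from h import *
s=bot.sense();print(s['tcp_pos'],s['ee_rot'],s['joint_pos'],s['contact_force'])
im=capture('wrist');C=cam('wrist');cv2.imwrite('pics/w1.png',im)
for c,a,l in blobs(mask(im,*OR),100):
    r=rect(l);print(c,a,r)
    for p in cv2.boxPoints(r):print(p,plane('wrist',p,.113,C))
    print('ctr',plane('wrist',r[0],.113,C))
plan([.5495,-.334,.079],[180,0,121],10,1)
```

```text
[ 0.54910206 -0.33225612  0.18166465] [-1.79974028e+02 -6.03935043e-02  1.21520534e+02] [-3.57530190e+01  1.52575190e+01  8.11599780e+01 -6.27003376e-04
  8.36482412e+01 -6.72734973e+01] [-0.90326543 -0.40487164 -0.01713257]
[315.1849711  241.09682081] 692 ((314.5447692871094, 240.6685333251953), (20.731447219848633, 42.04756546020508), 87.20729064941406)
[293.04092 231.33946] [ 0.52965203 -0.31878987  0.113     ]
[335.03854 229.29079] [ 0.5510079  -0.30389748  0.113     ]
[336.0486 249.9976] [ 0.55886508 -0.31486472  0.113     ]
[294.051   252.04628] [ 0.53716082 -0.33002544  0.113     ]
ctr [ 0.54414756 -0.31684221  0.113     ]
t 2.15 total mm [  -2.    -4.2 -102.2] rot [ 0.08 -0.09  0.96]
[[-0.001, -0.002, 0.051, 0.0, -0.0, 0.002, 1], [-0.001, -0.002, 0.051, 0.0, -0.0, 0.002, 1], [-0.001, -0.002, 0.051, 0.0, -0.0, 0.002, 1], [-0.001, -0.002, 0.051, 0.0, -0.0, 0.002, 1], [-0.001, -0.002, 0.051, 0.0, -0.0, 0.002, 1], [-0.001, -0.002, 0.051, 0.0, -0.0, 0.002, 1], [-0.001, -0.002, 0.051, 0.0, -0.0, 0.002, 1], [-0.001, -0.002, 0.051, 0.0, -0.0, 0.002, 1], [-0.001, -0.002, 0.051, 0.0, -0.0, 0.002, 1], [-0.001, -0.002, 0.051, 0.0, -0.0, 0.002, 1]]
```

View pics/w1.png

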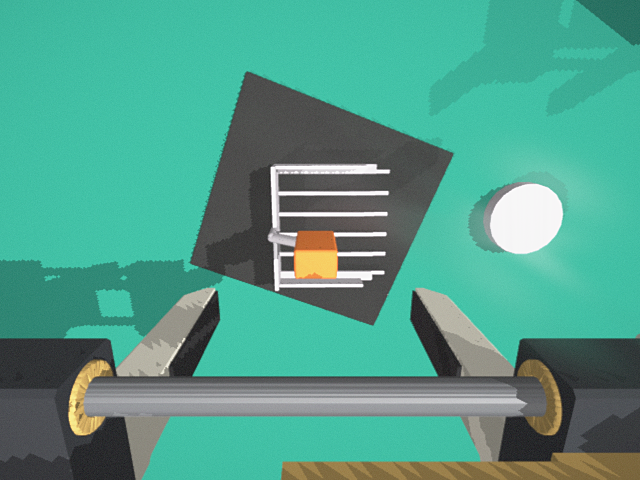

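The wrist view shows the scoop squared up with the fingers, the grip (316,260) midway between them.

Emit:
arm_command(
  commands=[
    [0, 0.001, 0.055, 0, 0, 0, 1],
    [0, 0.001, 0.055, 0, 0, 0, 1],
    [0, 0.001, 0.055, 0, 0, 0, 1],
    [0, 0.001, 0.055, 0, 0, 0, 1],
    [0, 0.001, 0.055, 0, 0, 0, 1],
    [0, 0.001, 0.055, 0, 0, 0, 1],
    [0, 0.001, 0.055, 0, 0, 0, 1],
    [0, 0.001, 0.055, 0, 0, 0, 1],
    [0, 0.001, 0.055, 0, 0, 0, 1],
    [0, 0.001, 0.01, 0, 0, 0, 1],
  ],
)

```text
t: 3.15
tcp_pos: [0.5494, -0.3313, 0.0792]
ee_rot: [-179.9, -0.1, 121.3]
contact_force: [0.1, 0.3, 0.4]
grip_width: 0.0934
gripper_force: 0.0
```

Emit:
arm_command(
  commands=[
    [0, 0, 0, 0, 0, 0, 1],
    [0, 0, 0, 0, 0, 0, -1],
    [0, 0, 0, 0, 0, 0, -1],
    [0, 0, 0, 0, 0, 0, -1],
    [0, 0, 0, 0, 0, 0, -1],
    [0, 0, 0, 0, 0, 0, -1],
    [0, 0, 0, 0, 0, 0, -1],
    [0, 0, 0, 0, 0, 0, -1],
    [0, 0, 0, 0, 0, 0, -1],
    [0, 0, 0, 0, 0, 0, -1],
  ],
)

```text
t: 4.15
tcp_pos: [0.5502, -0.3321, 0.0814]
ee_rot: [-180.0, -0.0, 121.3]
contact_force: [-0.5, -0.2, -0.3]
grip_width: 0.0277
gripper_force: 30.0
```

Run:
```python
from h import *
plan([.503,.0277,.19],[180,0,88.8],14,-1,([.5505,-.332,.19],[180,0,121.3]))
```

```text
t 4.15 total mm [-47.5 359.7   0. ] rot [-0.  -0.  32.5]
[[0.119, 0.052, 0.0, -0.0, -0.0, 0.052, -1], [0.121, 0.047, 0.0, -0.0, -0.0, 0.052, -1], [0.122, 0.042, 0.0, -0.0, -0.0, 0.052, -1], [0.124, 0.037, 0.0, -0.0, -0.0, 0.052, -1], [0.125, 0.032, 0.0, -0.0, -0.0, 0.052, -1], [0.127, 0.027, 0.0, -0.0, -0.0, 0.052, -1], [0.128, 0.022, 0.0, -0.0, -0.0, 0.052, -1], [0.128, 0.017, 0.0, -0.0, -0.0, 0.052, -1], [0.129, 0.012, 0.0, -0.0, -0.0, 0.052, -1], [0.129, 0.007, 0.0, -0.0, -0.0, 0.052, -1]]
[[0.13, 0.001, 0.0, -0.0, -0.0, 0.052, -1], [0.13, -0.004, -0.0, -0.0, -0.0, 0.052, -1], [0.129, -0.009, -0.0, -0.0, -0.0, 0.052, -1], [0.129, -0.014, -0.0, -0.0, -0.0, 0.052, -1]]
```

Emit:
arm_command(
  commands=[
    [0, 0, -0.02, 0, 0, 0, -1],
    [0, 0, -0.05, 0, 0, 0, -1],
    [0, 0, -0.1, 0, 0, 0, -1],
    [0, 0, -0.1, 0, 0, 0, -1],
    [0, 0, -0.1, 0, 0, 0, -1],
    [0, 0, -0.1, 0, 0, 0, -1],
    [0, 0, -0.05, 0, 0, 0, -1],
    [0, 0, -0.03, 0, 0, 0, -1],
    [0, 0, 0, 0, 0, 0, -1],
    [0, 0, 0, 0, 0, 0, -1],
  ],
)

```text
t: 5.15
tcp_pos: [0.5499, -0.3317, 0.1904]
ee_rot: [-180.0, -0.1, 121.3]
contact_force: [-0.4, 0.0, -1.9]
grip_width: 0.0276
gripper_force: 30.0
```

Emit:
arm_command(
  commands=[
    [0.119, 0.052, 0.0, 0, 0, 0.052, -1],
    [0.121, 0.047, 0.0, 0, 0, 0.052, -1],
    [0.122, 0.042, 0.0, 0, 0, 0.052, -1],
    [0.124, 0.037, 0.0, 0, 0, 0.052, -1],
    [0.125, 0.032, 0.0, 0, 0, 0.052, -1],
    [0.127, 0.027, 0.0, 0, 0, 0.052, -1],
    [0.128, 0.022, 0.0, 0, 0, 0.052, -1],
    [0.128, 0.017, 0.0, 0, 0, 0.052, -1],
    [0.129, 0.012, 0.0, 0, 0, 0.052, -1],
    [0.129, 0.007, 0.0, 0, 0, 0.052, -1],
  ],
)

```text
t: 6.15
tcp_pos: [0.5155, -0.0741, 0.1901]
ee_rot: [-179.9, -0.0, 97.8]
contact_force: [0.4, -0.2, -1.4]
grip_width: 0.0278
gripper_force: 30.0
```

Emit:
arm_command(
  commands=[
    [0.13, 0.001, 0.0, 0, 0, 0.052, -1],
    [0.13, -0.004, 0, 0, 0, 0.052, -1],
    [0.129, -0.009, 0, 0, 0, 0.052, -1],
    [0.129, -0.014, 0, 0, 0, 0.052, -1],
    [0, 0, 0, 0, 0, 0, -1],
    [0, 0, 0, 0, 0, 0, -1],
    [0, 0, 0, 0, 0, 0, -1],
    [0, 0, 0, 0, 0, 0, -1],
    [0, 0, 0, 0, 0, 0, -1],
    [0, 0, 0, 0, 0, 0, -1],
  ],
)

```text
t: 7.15
tcp_pos: [0.5034, 0.0271, 0.1914]
ee_rot: [-180.0, 0.0, 88.5]
contact_force: [0.4, -0.4, -2.3]
grip_width: 0.0283
gripper_force: 30.0
```

Run:
```python
from h import *
s=bot.sense();print(s['tcp_pos'],s['ee_rot'],s['joint_pos'])
a=capture('wrist');b=capture('top');c=capture('scene');cv2.imwrite('pics/w2.png',a);cv2.imwrite('pics/t2.png',b)
cv2.imwrite('pics/m2.png',np.hstack([cv2.resize(a,(533,400)),cv2.resize(c[140:340,240:440],(267,267)).copy() if 0 else cv2.resize(c[140:340,250:383],(266,400))]))
```

```text
[0.50339672 0.02713229 0.19140612] [-1.79996410e+02  2.66314289e-03  8.84940923e+01] [-2.74191810e+00 -6.42219902e+00  1.02940139e+02 -2.75777552e-03
  8.34855922e+01 -1.23569739e+00]
```

View pics/m2.png

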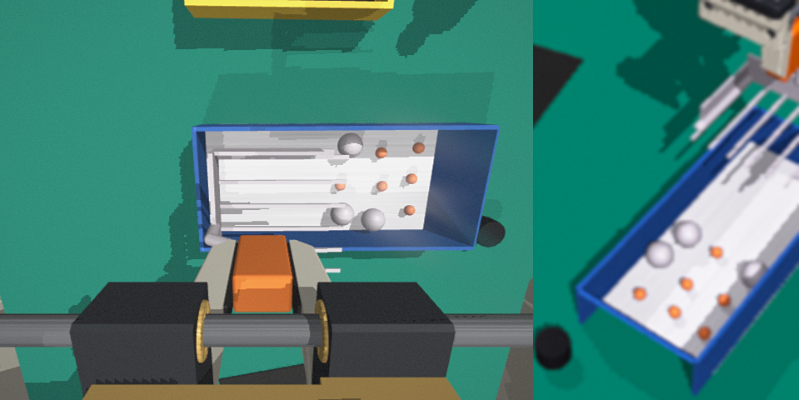

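The wrist and scene views show the scoop above the clear part of the tray, balls undisturbed. The tray rim corners are near wrist-crop (193,127), (498,125), (200,250) and (475,248), and the tine tips run from (350,155) to (340,271).

Run:
```python
from h import *
np.set_printoptions(precision=4,suppress=True)
f=640/533;C=cam('wrist');P=lambda x,y,z:plane('wrist',(x*f,y*f),z,C)
print('rim',P(193.5,127,.052),P(498,125,.052),P(200.5,250,.052),P(475,248.5,.052))
print('floorfar',P(438,130,.004),P(424,231,.004))
print('balls',P(350,145,.017),P(342,215,.017),P(373,219,.017))
im=cv2.imread('pics/w2.png')
cv2.imwrite('pics/c2.png',cv2.resize(im[140:310,225:430],None,fx=3.8,fy=3.5,interpolation=2))
```

```text
rim [0.4424 0.0933 0.052 ] [0.7222 0.0882 0.052 ] [ 0.4386 -0.0308  0.052 ] [ 0.7227 -0.0361  0.052 ]
floorfar [0.6938 0.081  0.004 ] [ 0.6936 -0.0355  0.004 ]
balls [0.5969 0.069  0.017 ] [ 0.5924 -0.0084  0.017 ] [ 0.6274 -0.0141  0.017 ]
```

View pics/c2.png

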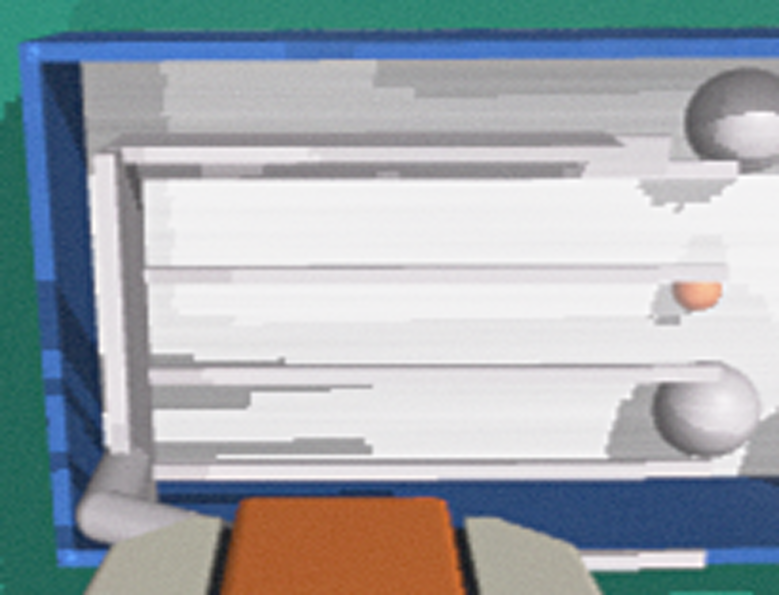

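The crop shows four tine tips at full-image (418,188), (416,217), (414.5,246) and (411,274).

Run:
```python
from h import *
np.set_printoptions(precision=4,suppress=True)
C=cam('wrist');s=bot.sense();print(s['tcp_pos'],s['ee_rot'])
for p,o in(((418.4,188),47.5),((415.8,217.1),28.5),((414.5,245.7),9.5),((411.3,273.7),-9.5)):
    q=plane('wrist',p,.1155,C);print(q,q[1]-o/1e3)
for p in((250,179.5),(255.5,270)):print('back top',plane('wrist',p,.114+.028,C))
plan([.503,.0288,.085],[180,0,88.9],20,-1)
```

```text
[0.5034 0.0274 0.1915] [179.9962   0.0027  88.5175]
[0.5692 0.0727 0.1155] 0.025150450805044355
[0.5686 0.0542 0.1155] 0.025706490067499064
[0.5688 0.0352 0.1155] 0.025705587372382814
[0.5677 0.0158 0.1155] 0.025255741001673444
back top [0.47   0.0838 0.142 ]
back top [0.4692 0.0311 0.142 ]
t 7.3 total mm [  -0.4    1.4 -106.5] rot [ 0.    0.   -0.38]
[[0.0, -0.0, 0.027, 0.0, 0.0, -0.0, -1], [0.0, -0.0, 0.027, 0.0, 0.0, -0.0, -1], [0.0, -0.0, 0.027, 0.0, 0.0, -0.0, -1], [0.0, -0.0, 0.027, 0.0, 0.0, -0.0, -1], [0.0, -0.0, 0.027, 0.0, 0.0, -0.0, -1], [0.0, -0.0, 0.027, 0.0, 0.0, -0.0, -1], [0.0, -0.0, 0.027, 0.0, 0.0, -0.0, -1], [0.0, -0.0, 0.027, 0.0, 0.0, -0.0, -1], [0.0, -0.0, 0.027, 0.0, 0.0, -0.0, -1], [0.0, -0.0, 0.027, 0.0, 0.0, -0.0, -1]]
[[0.0, -0.0, 0.027, 0.0, 0.0, -0.0, -1], [0.0, -0.0, 0.027, 0.0, 0.0, -0.0, -1], [0.0, -0.0, 0.027, 0.0, 0.0, -0.0, -1], [0.0, -0.0, 0.027, 0.0, 0.0, -0.0, -1], [0.0, -0.0, 0.027, 0.0, 0.0, -0.0, -1], [0.0, -0.0, 0.027, 0.0, 0.0, -0.0, -1], [0.0, -0.0, 0.027, 0.0, 0.0, -0.0, -1], [0.0, -0.0, 0.027, 0.0, 0.0, -0.0, -1], [0.0, -0.0, 0.027, 0.0, 0.0, -0.0, -1], [0.0, -0.0, 0.027, 0.0, 0.0, -0.0, -1]]
```

Emit:
arm_command(
  commands=[
    [0.005, 0, 0.03, 0, 0, -0.008, -1],
    [0.005, 0, 0.06, 0, 0, 0, -1],
    [0, 0, 0.06, 0, 0, 0, -1],
    [0, 0, 0.06, 0, 0, 0, -1],
    [0, 0, 0.06, 0, 0, 0, -1],
    [0, 0, 0.06, 0, 0, 0, -1],
    [0, 0, 0.06, 0, 0, 0, -1],
    [0, 0, 0.06, 0, 0, 0, -1],
    [0, 0, 0.04, 0, 0, 0, -1],
    [0, 0, 0.02, 0, 0, 0, -1],
  ],
)

```text
t: 8.3
tcp_pos: [0.5028, 0.0297, 0.0883]
ee_rot: [-179.9, -0.0, 88.9]
contact_force: [0.8, -0.6, -2.5]
grip_width: 0.0281
gripper_force: 30.0
```

Emit:
arm_command(
  commands=[
    [0, 0, 0.01, 0, 0, 0, -1],
    [0, 0, 0.01, 0, 0, 0, -1],
    [0, 0, 0.005, 0, 0, 0, -1],
    [0, 0, 0.005, 0, 0, 0, -1],
    [0, 0, 0, 0, 0, 0, -1],
    [0, 0, 0, 0, 0, 0, -1],
    [0, 0, 0, 0, 0, 0, -1],
    [0, 0, 0, 0, 0, 0, -1],
    [0, 0, 0, 0, 0, 0, -1],
    [0, 0, 0, 0, 0, 0, -1],
  ],
)

```text
t: 9.3
tcp_pos: [0.5034, 0.0297, 0.0835]
ee_rot: [180.0, -0.0, 88.9]
contact_force: [0.1, 0.2, -3.0]
grip_width: 0.028
gripper_force: 30.0
```

Emit:
arm_command(
  commands=[
    [0, 0, 0.004, 0, 0, 0, -1],
    [0, 0, 0.003, 0, 0, 0, -1],
    [0, 0, 0.003, 0, 0, 0, -1],
    [0, 0, 0, 0, 0, 0, -1],
    [0, 0, 0, 0, 0, 0, -1],
    [0, 0, 0, 0, 0, 0, -1],
    [0, 0, 0, 0, 0, 0, -1],
    [0, 0, 0, 0, 0, 0, -1],
    [0, 0, 0, 0, 0, 0, -1],
    [0, 0, 0, 0, 0, 0, -1],
  ],
)

```text
t: 10.3
tcp_pos: [0.5036, 0.0296, 0.0823]
ee_rot: [180.0, 0.0, 88.9]
contact_force: [-4.4, -1.7, 6.7]
grip_width: 0.0283
gripper_force: 30.0
```

Emit:
arm_command(
  commands=[
    [0, 0, -0.003, 0, 0, 0, -1],
    [0, 0.01, 0, 0, 0, 0, -1],
    [0, 0.02, 0, 0, 0, 0, -1],
    [0, 0.03, 0, 0, 0, 0, -1],
    [0, 0.03, 0, 0, 0, 0, -1],
    [0, 0.03, 0, 0, 0, 0, -1],
    [0, 0.03, 0, 0, 0, 0, -1],
    [0, 0.03, 0, 0, 0, 0, -1],
    [0, 0.03, 0, 0, 0, 0, -1],
    [0, 0.03, 0, 0, 0, 0, -1],
  ],
)

```text
t: 11.3
tcp_pos: [0.5519, 0.0288, 0.0824]
ee_rot: [-180.0, -0.0, 88.9]
contact_force: [-3.9, -0.5, 6.8]
grip_width: 0.0277
gripper_force: 30.0
```

Emit:
arm_command(
  commands=[
    [0, 0.03, 0, 0, 0, 0, -1],
    [0, 0.03, 0, 0, 0, 0, -1],
    [0, 0.03, 0, 0, 0, 0, -1],
    [0, 0.03, 0, 0, 0, 0, -1],
    [0, 0.03, 0, 0, 0, 0, -1],
    [0, 0.03, 0, 0, 0, 0, -1],
    [0, 0.03, 0, 0, 0, 0, -1],
    [0, 0.03, 0, 0, 0, 0, -1],
    [0, 0.03, 0, 0, 0, 0, -1],
    [0, 0.03, 0, 0, 0, 0, -1],
  ],
)

```text
t: 12.3
tcp_pos: [0.6118, 0.0276, 0.0824]
ee_rot: [-180.0, -0.0, 88.9]
contact_force: [-4.6, 0.0, 7.4]
grip_width: 0.0282
gripper_force: 30.0
```

Run:
```python
from h import *
s=bot.sense();print(s['tcp_pos'],s['ee_rot'],s['contact_force'])
b=capture('top');a=capture('wrist');cv2.imwrite('pics/t3.png',b);cv2.imwrite('pics/w3.png',a)
cv2.imwrite('pics/m3.png',np.hstack([cv2.resize(a[60:320],(640,260)),cv2.resize(b[190:355,275:365],(142,260))]))
```

```text
[0.61175838 0.02763275 0.08236415] [-1.79986456e+02 -6.36622176e-03  8.88970490e+01] [-4.6204566   0.02861649  7.39039256]
```

View pics/m3.png

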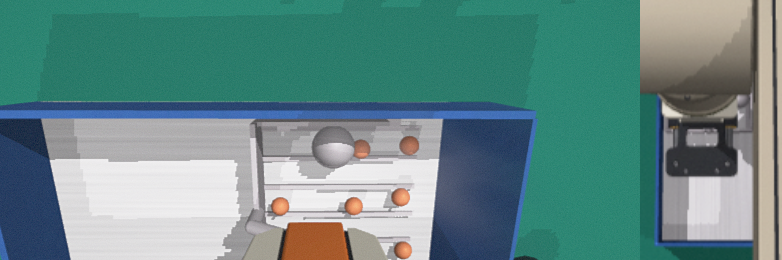

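The crop shows a steel ball inside the scoop at (333,147) and the coppers lying in the slots, with about 16 mm still to the end wall.

Emit:
arm_command(
  commands=[
    [0, 0.015, -0.002, 0, 0, 0, -1],
    [0, 0.015, 0, 0, 0, 0, -1],
    [0, 0.01, 0, 0, 0, 0, -1],
    [0, 0.01, 0, 0, 0, 0, -1],
    [0, 0.01, 0, 0, 0, 0, -1],
    [0, 0.01, 0, 0, 0, 0, -1],
    [0, 0.005, 0, 0, 0, 0, -1],
    [0, 0, 0, 0, 0, 0, -1],
    [0, 0, 0, 0, 0, 0, -1],
    [0, 0, 0, 0, 0, 0, -1],
  ],
)

```text
t: 13.4
tcp_pos: [0.6263, 0.0273, 0.0824]
ee_rot: [180.0, -0.0, 88.9]
contact_force: [-2.1, -0.9, 4.7]
grip_width: 0.0276
gripper_force: 30.0
```

```bash
cat >> h.py <<'E'
def pivot(th0,th1,N,pv,qshift,jaw=-1):
    """tilt (mouth up +) about scoop point pv=(tool y, tool z) from TCP, mm, which moves by qshift=(fwd,up) mm"""
    th=np.radians(np.linspace(th0,th1,N+1));pos=[]
    for i,a in enumerate(th):
        f,u=-pv[0],pv[1]  # TCP from pivot
        pos.append(np.array([f*np.cos(a)-u*np.sin(a),f*np.sin(a)+u*np.cos(a)])+np.array(qshift)*i/N)
    out=[]
    for i in range(N):
        d=(pos[i+1]-pos[i])/200;a=th[i]
        y=d[0]*np.cos(a)+d[1]*np.sin(a);up=-d[0]*np.sin(a)+d[1]*np.cos(a)
        out.append([0,float(round(y,3)),float(round(-up,3)),float(round(-np.degrees(th[1]-th[0])/45,4)),0,0,jaw])
    for i in range(0,N,10):print(out[i:i+10])
E
python3 - <<'E'
from h import *
pivot(0,18,20,(-37,77),(8,2))
E
```

```text
[[0, -0.004, -0.003, -0.02, 0, 0, -1], [0, -0.004, -0.003, -0.02, 0, 0, -1], [0, -0.004, -0.003, -0.02, 0, 0, -1], [0, -0.004, -0.003, -0.02, 0, 0, -1], [0, -0.004, -0.003, -0.02, 0, 0, -1], [0, -0.004, -0.003, -0.02, 0, 0, -1], [0, -0.004, -0.003, -0.02, 0, 0, -1], [0, -0.004, -0.003, -0.02, 0, 0, -1], [0, -0.004, -0.003, -0.02, 0, 0, -1], [0, -0.004, -0.003, -0.02, 0, 0, -1]]
[[0, -0.004, -0.003, -0.02, 0, 0, -1], [0, -0.004, -0.003, -0.02, 0, 0, -1], [0, -0.004, -0.003, -0.02, 0, 0, -1], [0, -0.004, -0.003, -0.02, 0, 0, -1], [0, -0.004, -0.003, -0.02, 0, 0, -1], [0, -0.004, -0.003, -0.02, 0, 0, -1], [0, -0.004, -0.003, -0.02, 0, 0, -1], [0, -0.004, -0.003, -0.02, 0, 0, -1], [0, -0.004, -0.003, -0.02, 0, 0, -1], [0, -0.004, -0.003, -0.02, 0, 0, -1]]
```

Emit:
arm_command(
  commands=[
    [0, -0.004, -0.003, -0.02, 0, 0, -1],
    [0, -0.004, -0.003, -0.02, 0, 0, -1],
    [0, -0.004, -0.003, -0.02, 0, 0, -1],
    [0, -0.004, -0.003, -0.02, 0, 0, -1],
    [0, -0.004, -0.003, -0.02, 0, 0, -1],
    [0, -0.004, -0.003, -0.02, 0, 0, -1],
    [0, -0.004, -0.003, -0.02, 0, 0, -1],
    [0, -0.004, -0.003, -0.02, 0, 0, -1],
    [0, -0.004, -0.003, -0.02, 0, 0, -1],
    [0, -0.004, -0.003, -0.02, 0, 0, -1],
  ],
)

```text
t: 14.4
tcp_pos: [0.6177, 0.0274, 0.0874]
ee_rot: [170.9, 0.0, 88.9]
contact_force: [-0.5, -1.2, -4.8]
grip_width: 0.0279
gripper_force: 30.0
```

Emit:
arm_command(
  commands=[
    [0, -0.004, -0.003, -0.02, 0, 0, -1],
    [0, -0.004, -0.003, -0.02, 0, 0, -1],
    [0, -0.004, -0.003, -0.02, 0, 0, -1],
    [0, -0.004, -0.003, -0.02, 0, 0, -1],
    [0, -0.004, -0.003, -0.02, 0, 0, -1],
    [0, -0.004, -0.003, -0.02, 0, 0, -1],
    [0, -0.004, -0.003, -0.02, 0, 0, -1],
    [0, -0.004, -0.003, -0.02, 0, 0, -1],
    [0, -0.004, -0.003, -0.02, 0, 0, -1],
    [0, -0.004, -0.003, -0.02, 0, 0, -1],
  ],
)

```text
t: 15.4
tcp_pos: [0.6087, 0.0276, 0.0919]
ee_rot: [161.9, 0.0, 88.9]
contact_force: [-0.7, -0.0, -4.1]
grip_width: 0.0277
gripper_force: 30.0
```

Run:
```python
from h import *
s=bot.sense();print(s['tcp_pos'],s['ee_rot'],s['contact_force'])
b=capture('scene');a=capture('wrist');cv2.imwrite('pics/s4.png',b);cv2.imwrite('pics/w4.png',a)
cv2.imwrite('pics/m4.png',np.hstack([cv2.resize(a[40:400],(400,400)),cv2.resize(b[150:350,240:440],(400,400))]))
```

```text
[0.60869326 0.02763924 0.09190252] [1.61931263e+02 1.20036010e-03 8.88990999e+01] [-0.66928019 -0.03704043 -4.05786927]
```

View pics/m4.png

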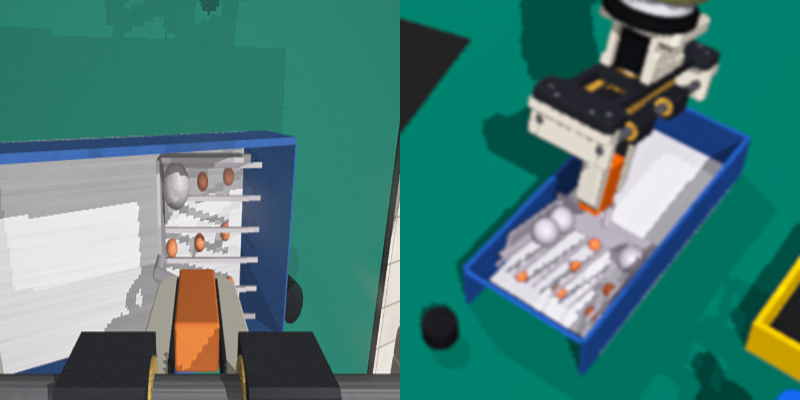

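All three steel balls lie against the back plate: crop (545,231), (562,217) and (628,257). The coppers look to be on the floor between the tines. I'll lift slowly.

Emit:
arm_command(
  commands=[
    [0, 0.003, -0.01, 0, 0, 0, -1],
    [0, 0.006, -0.019, 0, 0, 0, -1],
    [0, 0.006, -0.019, 0, 0, 0, -1],
    [0, 0.006, -0.019, 0, 0, 0, -1],
    [0, 0.006, -0.019, 0, 0, 0, -1],
    [0, 0.006, -0.019, 0, 0, 0, -1],
    [0, 0.006, -0.019, 0, 0, 0, -1],
    [0, 0.006, -0.019, 0, 0, 0, -1],
    [0, 0.006, -0.019, 0, 0, 0, -1],
    [0, 0.006, -0.019, 0, 0, 0, -1],
  ],
)

```text
t: 16.5
tcp_pos: [0.6085, 0.0277, 0.1302]
ee_rot: [162.0, -0.0, 88.9]
contact_force: [-0.2, 0.3, -5.0]
grip_width: 0.0277
gripper_force: 30.0
```

Run:
```python
from h import *
s=bot.sense();print(s['tcp_pos'],s['ee_rot'],s['contact_force'])
for n in('scene','wrist'):
    b=capture(n);cv2.imwrite(f'pics/{n}5.png',b);C=cam(n)
    for c,a,l in blobs(mask(b,(3,120,60),(16,255,255)),5):
        if a<900:print(n,c.round(1),a,'on floor',plane(n,c,.01,C).round(3),'at .065',plane(n,c,.065,C).round(3))
a=cv2.imread('pics/wrist5.png');b=cv2.imread('pics/scene5.png')
cv2.imwrite('pics/m5.png',np.hstack([cv2.resize(a[80:400,60:380],(400,400)),cv2.resize(b[180:340,260:420],(400,400))]))
```

```text
[0.60845163 0.02765517 0.13016584] [ 1.62001235e+02 -3.00333587e-04  8.88987160e+01] [-0.17104714  0.33441499 -4.95419774]
scene [345.  227.1] 215 on floor [ 0.502 -0.022  0.01 ] at .065 [0.548 0.002 0.065]
scene [336.9 272. ] 20 on floor [0.607 0.026 0.01 ] at .065 [0.644 0.046 0.065]
scene [327.1 283. ] 20 on floor [0.638 0.024 0.01 ] at .065 [0.673 0.045 0.065]
scene [300.  287.3] 24 on floor [ 0.674 -0.01   0.01 ] at .065 [0.706 0.013 0.065]
scene [319.3 295.1] 24 on floor [0.668 0.028 0.01 ] at .065 [0.701 0.048 0.065]
scene [344.2 295. ] 20 on floor [0.643 0.064 0.01 ] at .065 [0.677 0.081 0.065]
scene [335.3 306.2] 26 on floor [0.672 0.064 0.01 ] at .065 [0.704 0.081 0.065]
wrist [306.  195.5] 103 on floor [0.642 0.061 0.01 ] at .065 [0.626 0.071 0.065]
wrist [342.8 194.1] 30 on floor [0.672 0.06  0.01 ] at .065 [0.65  0.07  0.065]
wrist [338.5 233.8] 139 on floor [0.669 0.028 0.01 ] at .065 [0.647 0.045 0.065]
wrist [302.  239.9] 92 on floor [0.638 0.026 0.01 ] at .065 [0.623 0.044 0.065]
wrist [266.7 241.7] 17 on floor [0.611 0.028 0.01 ] at .065 [0.601 0.045 0.065]
wrist [266.  250.7] 7 on floor [0.61  0.021 0.01 ] at .065 [0.6   0.039 0.065]
```

View pics/m5.png

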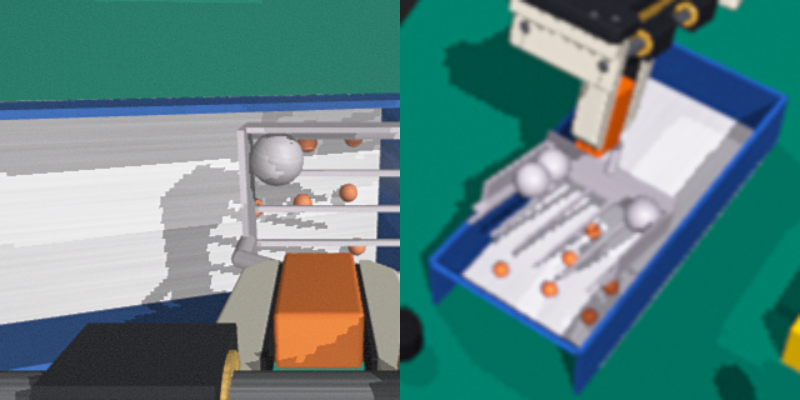

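All six coppers are on the tray floor in both views, and the three steel balls are held at the back of the scoop.

```bash
cat >> h.py <<'E'
def mp(mx,my,mz,tilt,yaw=88.9):
    a=np.radians(tilt);b=np.radians(yaw-90);f=-.065*np.cos(a)-.078*np.sin(a);u=-.065*np.sin(a)+.078*np.cos(a)
    return [mx+f*np.cos(b),my+f*np.sin(b),mz+u],[180-tilt,0,yaw]
E
python3 - <<'E'
from h import *
c=cv2.imread('pics/top0.png')
print('bottle',plane('top',(213,211),0))
W1=([.6085,.0277,.19],[162,0,88.9])
p=mp(.579,.2825,.1,18);W2=([p[0][0],p[0][1],.19],p[1])
W3=mp(.579,.2825,.039,12);W4=mp(.579,.2825,.018,0);W5=mp(.57,.2825,.016,-12);W6=mp(.565,.2825,.016,-22)
print(W2,W3,W4)
plan(*W2,20,-1,W1);plan(*W3,10,-1,W2);plan(*W4,10,-1,W3)
E
```

```text
bottle [0.71223252 0.24512396 0.        ]
([np.float64(0.49309383526249106), np.float64(0.2841494826289806), 0.19], [162, 0, 88.9]) ([np.float64(0.49921799963415325), np.float64(0.2840318926658046), np.float64(0.1017812529540825)], [168, 0, 88.9]) ([np.float64(0.5140119787120931), np.float64(0.2837478337559798), np.float64(0.096)], [180, 0, 88.9])
t 16.6 total mm [-115.4  256.4    0. ] rot [0. 0. 0.]
[[0.064, -0.029, -0.009, 0.0, 0.0, 0.0, -1], [0.064, -0.029, -0.009, 0.0, 0.0, 0.0, -1], [0.064, -0.029, -0.009, 0.0, 0.0, 0.0, -1], [0.064, -0.029, -0.009, 0.0, 0.0, 0.0, -1], [0.064, -0.029, -0.009, 0.0, 0.0, 0.0, -1], [0.064, -0.029, -0.009, 0.0, 0.0, 0.0, -1], [0.064, -0.029, -0.009, 0.0, 0.0, 0.0, -1], [0.064, -0.029, -0.009, 0.0, 0.0, 0.0, -1], [0.064, -0.029, -0.009, 0.0, 0.0, 0.0, -1], [0.064, -0.029, -0.009, 0.0, 0.0, 0.0, -1]]
[[0.064, -0.029, -0.009, 0.0, 0.0, 0.0, -1], [0.064, -0.029, -0.009, 0.0, 0.0, 0.0, -1], [0.064, -0.029, -0.009, 0.0, 0.0, 0.0, -1], [0.064, -0.029, -0.009, 0.0, 0.0, 0.0, -1], [0.064, -0.029, -0.009, 0.0, 0.0, 0.0, -1], [0.064, -0.029, -0.009, 0.0, 0.0, 
[... 480 characters left out ...]
043, 0.013, -0.0, -0.0, -1], [0.0, -0.008, 0.043, 0.013, -0.0, -0.0, -1], [0.0, -0.008, 0.044, 0.013, -0.0, -0.0, -1], [0.0, -0.007, 0.044, 0.013, -0.0, -0.0, -1], [0.0, -0.007, 0.044, 0.013, -0.0, -0.0, -1]]
t 16.6 total mm [14.8 -0.3 -5.8] rot [12.  0. -0.]
[[-0.0, 0.007, 0.004, 0.027, 0.0, -0.0, -1], [-0.0, 0.007, 0.004, 0.027, 0.0, -0.0, -1], [-0.0, 0.007, 0.004, 0.027, 0.0, -0.0, -1], [-0.0, 0.007, 0.004, 0.027, 0.0, -0.0, -1], [-0.0, 0.007, 0.004, 0.027, 0.0, -0.0, -1], [-0.0, 0.007, 0.004, 0.027, 0.0, -0.0, -1], [-0.0, 0.007, 0.003, 0.027, 0.0, -0.0, -1], [-0.0, 0.007, 0.003, 0.027, 0.0, -0.0, -1], [-0.0, 0.007, 0.003, 0.027, 0.0, -0.0, -1], [-0.0, 0.007, 0.003, 0.027, 0.0, -0.0, -1]]
```

Emit:
arm_command(
  commands=[
    [0, 0.006, -0.02, 0, 0, 0, -1],
    [0, 0.01, -0.03, 0, 0, 0, -1],
    [0, 0.012, -0.038, 0, 0, 0, -1],
    [0, 0.012, -0.038, 0, 0, 0, -1],
    [0, 0.012, -0.038, 0, 0, 0, -1],
    [0, 0.012, -0.038, 0, 0, 0, -1],
    [0, 0.012, -0.038, 0, 0, 0, -1],
    [0, 0.01, -0.03, 0, 0, 0, -1],
    [0, 0.006, -0.015, 0, 0, 0, -1],
    [0, 0, 0, 0, 0, 0, -1],
  ],
)

```text
t: 17.6
tcp_pos: [0.6087, 0.0277, 0.1905]
ee_rot: [161.9, -0.0, 88.9]
contact_force: [0.6, -0.4, -4.7]
grip_width: 0.0278
gripper_force: 30.0
```

Emit:
arm_command(
  commands=[
    [0.019, -0.009, -0.003, 0, 0, 0, -1],
    [0.038, -0.017, -0.005, 0, 0, 0, -1],
    [0.057, -0.026, -0.008, 0, 0, 0, -1],
    [0.075, -0.034, -0.0105, 0, 0, 0, -1],
    [0.075, -0.034, -0.0105, 0, 0, 0, -1],
    [0.075, -0.034, -0.0105, 0, 0, 0, -1],
    [0.075, -0.034, -0.0105, 0, 0, 0, -1],
    [0.075, -0.034, -0.0105, 0, 0, 0, -1],
    [0.075, -0.034, -0.0105, 0, 0, 0, -1],
    [0.075, -0.034, -0.0105, 0, 0, 0, -1],
  ],
)

```text
t: 18.6
tcp_pos: [0.549, 0.1581, 0.1885]
ee_rot: [162.0, -0.0, 88.9]
contact_force: [0.1, -0.6, -4.0]
grip_width: 0.028
gripper_force: 30.0
```

Emit:
arm_command(
  commands=[
    [0.075, -0.034, -0.0105, 0, 0, 0, -1],
    [0.075, -0.034, -0.0105, 0, 0, 0, -1],
    [0.075, -0.034, -0.0105, 0, 0, 0, -1],
    [0.075, -0.034, -0.0105, 0, 0, 0, -1],
    [0.075, -0.034, -0.0105, 0, 0, 0, -1],
    [0.075, -0.034, -0.0105, 0, 0, 0, -1],
    [0.075, -0.034, -0.0105, 0, 0, 0, -1],
    [0.057, -0.026, -0.008, 0, 0, 0, -1],
    [0.038, -0.017, -0.005, 0, 0, 0, -1],
    [0.019, -0.009, -0.003, 0, 0, 0, -1],
  ],
)

```text
t: 19.6
tcp_pos: [0.4913, 0.2865, 0.1878]
ee_rot: [162.0, -0.0, 89.0]
contact_force: [0.3, -0.4, -5.0]
grip_width: 0.0281
gripper_force: 30.0
```

Run:
```python
from h import *
np.set_printoptions(precision=4,suppress=True)
s=bot.sense();print(s['tcp_pos'],s['ee_rot'],s['contact_force'])
a=capture('wrist');C=cam('wrist');cv2.imwrite('pics/w6.png',a)
m=mask(a,(20,120,90),(36,255,255))
for c,A,l in blobs(m,200):
    r=rect(l);print(A,r)
b=capture('scene');m=mask(b,(20,120,90),(36,255,255))
cv2.imwrite('pics/m6.png',np.hstack([cv2.resize(a,(480,360)),cv2.resize(b[200:400,380:558],(320,360))]))
```

```text
[0.4913 0.2865 0.1878] [162.0058  -0.0028  88.9589] [ 0.2738 -0.438  -4.9687]
5286 ((297.60595703125, 231.633056640625), (219.1917266845703, 217.61697387695312), 1.569354772567749)
546 ((392.0, 203.0), (22.0, 24.0), 90.0)
499 ((389.0, 232.0), (22.0, 24.0), 90.0)
478 ((387.5, 260.0), (20.0, 23.0), 90.0)
425 ((385.5, 286.5), (19.0, 23.0), 90.0)
482 ((242.91766357421875, 396.9757080078125), (13.904601097106934, 74.31051635742188), 2.385944128036499)
355 ((386.76898193359375, 397.0724182128906), (74.22463989257812, 12.918845176696777), 86.633544921875)
7272 ((326.5, 466.0), (451.0, 26.0), -0.0)
```

View pics/m6.png

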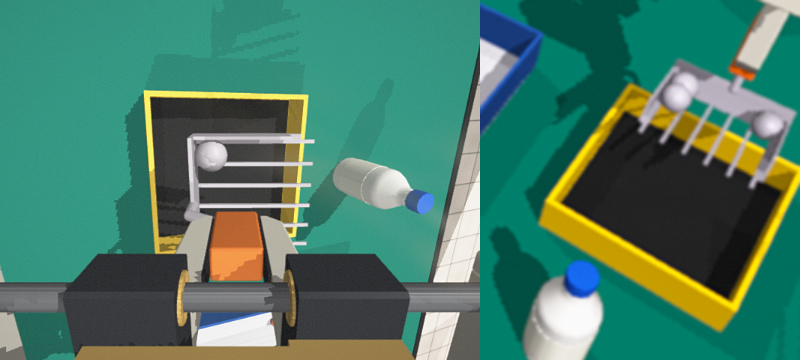

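All three steel balls are held above the bin. The bin's outer rim corners in the wrist crop are near (145,92), (308,96), (155,253) and (298,237).

Run:
```python
from h import *
np.set_printoptions(precision=4,suppress=True)
C=cam('wrist')
for p in((145,92),(308,96),(155,253),(298,237)):print(plane('wrist',(p[0]*4/3,p[1]*4/3),.04,C))
s=bot.sense();W2=(s['tcp_pos'],s['ee_rot']);print(*W2)
```

```text
[0.4498 0.3727 0.04  ]
[0.6283 0.3659 0.04  ]
[0.4419 0.199  0.04  ]
[0.6252 0.1859 0.04  ]
[0.4917 0.286  0.1879] [162.004    0.0026  88.9392]
```

Run:
```python
from h import *
W2=([.4915,.2863,.188],[162,0,88.9])
W3=mp(.579,.2825,.039,12);W4=mp(.579,.2825,.018,1);W5=mp(.572,.2825,.017,-11);W6=mp(.562,.2825,.018,-23)
plan(*W3,10,-1,W2);plan(*W4,10,-1,W3);plan(*W5,20,-1,W4);plan(*W6,10,-1,W5)
```

```text
t 19.7 total mm [  7.7  -2.3 -86.2] rot [ 6. -0. -0.]
[[-0.001, -0.01, 0.042, 0.013, -0.0, -0.0, -1], [-0.001, -0.009, 0.042, 0.013, -0.0, -0.0, -1], [-0.001, -0.009, 0.042, 0.013, -0.0, -0.0, -1], [-0.001, -0.008, 0.042, 0.013, -0.0, -0.0, -1], [-0.001, -0.008, 0.043, 0.013, -0.0, -0.0, -1], [-0.001, -0.007, 0.043, 0.013, -0.0, -0.0, -1], [-0.001, -0.007, 0.043, 0.013, -0.0, -0.0, -1], [-0.001, -0.007, 0.043, 0.013, -0.0, -0.0, -1], [-0.001, -0.006, 0.043, 0.013, -0.0, -0.0, -1], [-0.001, -0.006, 0.043, 0.013, -0.0, -0.0, -1]]
t 19.7 total mm [13.4 -0.3 -6.9] rot [11.  0.  0.]
[[-0.0, 0.006, 0.005, 0.024, 0.0, 0.0, -1], [-0.0, 0.006, 0.005, 0.024, 0.0, 0.0, -1], [-0.0, 0.006, 0.005, 0.024, 0.0, 0.0, -1], [-0.0, 0.006, 0.004, 0.024, 0.0, 0.0, -1], [-0.0, 0.006, 0.004, 0.024, 0.0, 0.0, -1], [-0.0, 0.006, 0.004, 0.024, 0.0, 0.0, -1], [-0.0, 0.006, 0.004, 0.024, 0.0, 0.0, -1], [-0.0, 0.006, 0.004, 0.024, 0.0, 0.0, -1], [-0.0, 0.007, 0.004, 0.024, 0.0, 0.0, -1], [-0.0, 0.007, 0.004, 0.024, 0.0, 0.0, -1]]
t 19.7 total mm [10.4 -0.3 11.1] rot [12. -0.  0.]
[[-0.0, 0.003, -0.003, 0.013, -0.
[... 680 characters left out ...]
.0, -1], [-0.0, 0.002, -0.003, 0.013, -0.0, 0.0, -1], [-0.0, 0.002, -0.003, 0.013, -0.0, 0.0, -1], [-0.0, 0.002, -0.003, 0.013, -0.0, 0.0, -1], [-0.0, 0.002, -0.003, 0.013, -0.0, 0.0, -1]]
t 19.7 total mm [ 9.6 -0.4  9.2] rot [12. -0. -0.]
[[-0.0, 0.004, -0.005, 0.027, -0.0, -0.0, -1], [-0.0, 0.004, -0.006, 0.027, -0.0, -0.0, -1], [-0.0, 0.004, -0.006, 0.027, -0.0, -0.0, -1], [-0.0, 0.003, -0.006, 0.027, -0.0, -0.0, -1], [-0.0, 0.003, -0.006, 0.027, -0.0, -0.0, -1], [-0.0, 0.003, -0.006, 0.027, -0.0, -0.0, -1], [-0.0, 0.003, -0.006, 0.027, -0.0, -0.0, -1], [-0.0, 0.003, -0.006, 0.027, -0.0, -0.0, -1], [-0.0, 0.003, -0.006, 0.027, -0.0, -0.0, -1], [-0.0, 0.003, -0.006, 0.027, -0.0, -0.0, -1]]
```

Emit:
arm_command(
  commands=[
    [-0.001, -0.005, 0.022, 0.013, 0, 0, -1],
    [-0.001, -0.009, 0.045, 0.013, 0, 0, -1],
    [-0.001, -0.009, 0.05, 0.013, 0, 0, -1],
    [-0.001, -0.008, 0.05, 0.013, 0, 0, -1],
    [-0.001, -0.009, 0.05, 0.013, 0, 0, -1],
    [-0.001, -0.008, 0.05, 0.013, 0, 0, -1],
    [-0.001, -0.008, 0.05, 0.013, 0, 0, -1],
    [-0.001, -0.008, 0.047, 0.013, 0, 0, -1],
    [-0.001, -0.007, 0.04, 0.013, 0, 0, -1],
    [-0.001, -0.006, 0.023, 0.013, 0, 0, -1],
  ],
)

```text
t: 20.7
tcp_pos: [0.4994, 0.2832, 0.1004]
ee_rot: [167.9, 0.0, 88.9]
contact_force: [-0.1, -0.0, -4.1]
grip_width: 0.0275
gripper_force: 30.0
```

Emit:
arm_command(
  commands=[
    [0, 0.006, 0.005, 0.024, 0, 0, -1],
    [0, 0.006, 0.005, 0.024, 0, 0, -1],
    [0, 0.006, 0.005, 0.024, 0, 0, -1],
    [0, 0.006, 0.004, 0.024, 0, 0, -1],
    [0, 0.006, 0.004, 0.024, 0, 0, -1],
    [0, 0.006, 0.004, 0.024, 0, 0, -1],
    [0, 0.006, 0.004, 0.024, 0, 0, -1],
    [0, 0.006, 0.004, 0.024, 0, 0, -1],
    [0, 0.007, 0.004, 0.024, 0, 0, -1],
    [0, 0.007, 0.004, 0.024, 0, 0, -1],
  ],
)

```text
t: 21.7
tcp_pos: [0.5133, 0.2831, 0.0945]
ee_rot: [178.7, 0.0, 88.9]
contact_force: [-0.2, -1.3, -4.1]
grip_width: 0.0278
gripper_force: 30.0
```

Emit:
arm_command(
  commands=[
    [0, 0.003, -0.003, 0.013, 0, 0, -1],
    [0, 0.003, -0.003, 0.013, 0, 0, -1],
    [0, 0.003, -0.003, 0.013, 0, 0, -1],
    [0, 0.003, -0.003, 0.013, 0, 0, -1],
    [0, 0.003, -0.003, 0.013, 0, 0, -1],
    [0, 0.003, -0.003, 0.013, 0, 0, -1],
    [0, 0.002, -0.003, 0.013, 0, 0, -1],
    [0, 0.002, -0.003, 0.013, 0, 0, -1],
    [0, 0.002, -0.003, 0.013, 0, 0, -1],
    [0, 0.002, -0.003, 0.013, 0, 0, -1],
  ],
)

```text
t: 22.7
tcp_pos: [0.5185, 0.283, 0.1005]
ee_rot: [-175.5, -0.0, 88.9]
contact_force: [-0.2, 0.8, -4.6]
grip_width: 0.028
gripper_force: 30.0
```

Emit:
arm_command(
  commands=[
    [0, 0.002, -0.003, 0.013, 0, 0, -1],
    [0, 0.002, -0.003, 0.013, 0, 0, -1],
    [0, 0.002, -0.003, 0.013, 0, 0, -1],
    [0, 0.002, -0.003, 0.013, 0, 0, -1],
    [0, 0.002, -0.003, 0.013, 0, 0, -1],
    [0, 0.002, -0.003, 0.013, 0, 0, -1],
    [0, 0.002, -0.003, 0.013, 0, 0, -1],
    [0, 0.002, -0.003, 0.013, 0, 0, -1],
    [0, 0.002, -0.003, 0.013, 0, 0, -1],
    [0, 0.002, -0.003, 0.013, 0, 0, -1],
  ],
)

```text
t: 23.7
tcp_pos: [0.5232, 0.2829, 0.106]
ee_rot: [-169.6, 0.0, 88.9]
contact_force: [0.2, 0.6, -3.5]
grip_width: 0.0276
gripper_force: 30.0
```

Emit:
arm_command(
  commands=[
    [0, 0.004, -0.005, 0.027, 0, 0, -1],
    [0, 0.004, -0.006, 0.027, 0, 0, -1],
    [0, 0.004, -0.006, 0.027, 0, 0, -1],
    [0, 0.003, -0.006, 0.027, 0, 0, -1],
    [0, 0.003, -0.006, 0.027, 0, 0, -1],
    [0, 0.003, -0.006, 0.027, 0, 0, -1],
    [0, 0.003, -0.006, 0.027, 0, 0, -1],
    [0, 0.003, -0.006, 0.027, 0, 0, -1],
    [0, 0.003, -0.006, 0.027, 0, 0, -1],
    [0, 0.003, -0.006, 0.027, 0, 0, -1],
  ],
)

```text
t: 24.7
tcp_pos: [0.5328, 0.2828, 0.1156]
ee_rot: [-157.4, 0.0, 88.9]
contact_force: [0.7, -0.3, -2.4]
grip_width: 0.028
gripper_force: 30.0
```

Run:
```python
from h import *
s=bot.sense();print(s['tcp_pos'],s['ee_rot'],s['contact_force'])
b=capture('scene');cv2.imwrite('pics/s7.png',b);C=cam('scene')
# bright, colourless round blobs over the black bin floor
m=mask(b,(0,0,110),(180,70,255));m[:, :400]=0;m[:235]=0;m[400:]=0
for c,a,l in blobs(m,30):print(c.round(1),a,rect(l)[1],plane('scene',c,.018,C).round(3))
```

```text
[0.53281622 0.28276051 0.11555156] [-1.57399896e+02  1.31174897e-03  8.89001611e+01] [ 0.65473465 -0.28690262 -2.42163154]
[540.8 244.1] 741 (20.0, 68.0) [0.329 0.314 0.018]
[465.7 280.8] 278 (6.5040364265441895, 60.864479064941406) [0.496 0.229 0.018]
[533.7 266.5] 33 (2.9768333435058594, 10.791021347045898) [0.392 0.32  0.018]
[523.7 308.3] 370 (7.808531284332275, 63.9880256652832) [0.494 0.334 0.018]
[466.6 307.2] 40 (3.0869743824005127, 12.519396781921387) [0.548 0.253 0.018]
[477.1 312.6] 41 (3.130495309829712, 12.521981239318848) [0.548 0.272 0.018]
[453.5 319. ] 249 (15.263373374938965, 19.036340713500977) [0.583 0.244 0.018]
[487.7 318.6] 43 (3.2052431106567383, 13.015229225158691) [0.549 0.291 0.018]
[498.5 324.7] 44 (3.130495071411133, 12.969194412231445) [0.55  0.31  0.018]
[493.3 349.3] 88 (16.086305618286133, 6.656403064727783) [0.599 0.32  0.018]
[425.  379.5] 1474 (38.460365295410156, 49.64070510864258) [0.71  0.252 0.018]
```

Wrist force is back to the bare scoop's weight, so the balls have left the scoop. I'll withdraw along the tines, then up.

Emit:
arm_command(
  commands=[
    [0, -0.02, 0, 0, 0, 0, -1],
    [0, -0.03, 0, 0, 0, 0, -1],
    [0, -0.03, 0, 0, 0, 0, -1],
    [0, -0.03, 0, 0, 0, 0, -1],
    [0, -0.03, 0, 0, 0, 0, -1],
    [0, -0.03, -0.03, 0, 0, 0, -1],
    [0, -0.028, -0.07, 0, 0, 0, -1],
    [0, -0.028, -0.07, 0, 0, 0, -1],
    [0, -0.028, -0.07, 0, 0, 0, -1],
    [0, -0.02, -0.05, 0, 0, 0, -1],
  ],
)

```text
t: 25.75
tcp_pos: [0.5052, 0.2835, 0.1927]
ee_rot: [-157.7, -0.1, 88.9]
contact_force: [0.7, -0.7, -2.4]
grip_width: 0.028
gripper_force: 30.0
```

Run:
```python
from h import *
s=bot.sense();print(s['tcp_pos'],s['ee_rot'],s['contact_force'])
b=capture('scene');cv2.imwrite('pics/s8.png',b);C=cam('scene')
m=mask(b,(0,0,100),(180,70,255));m[:, :400]=0;m[:235]=0;m[400:]=0
for c,a,l in blobs(m,30):print(c.round(1),a,rect(l)[1],plane('scene',c,.018,C).round(3))
for c,a,l in blobs(mask(b,(3,120,60),(16,255,255)),5):
    if a<60:print('cu',c.round(1),plane('scene',c,.01,C).round(3))
plan([.50,.2,.2],[180,0,88.9],10,-1)
plan([.549,-.3325,.19],[180,0,121.3],30,-1,([.50,.2,.2],[180,0,88.9]))
```

```text
[0.50523556 0.28353815 0.19265383] [-1.57651288e+02 -5.88336356e-02  8.88917807e+01] [ 0.71361094 -0.71535456 -2.36123899]
[479.2 252.1] 191 (8.743400573730469, 38.118160247802734) [0.417 0.224 0.018]
[547.5 267.6] 400 (8.505928039550781, 68.0172119140625) [0.38  0.342 0.018]
[500.6 268.2] 253 (28.59970474243164, 27.12331771850586) [0.431 0.271 0.018]
[523.  279.3] 88 (10.767128944396973, 27.311742782592773) [0.433 0.313 0.018]
[453.6 319. ] 253 (15.60637092590332, 19.37933921813965) [0.583 0.244 0.018]
[493.2 349.2] 91 (16.099689483642578, 6.7082037925720215) [0.599 0.319 0.018]
[424.8 379.5] 1490 (38.460365295410156, 49.64070510864258) [0.71  0.251 0.018]
cu [336.7 271.9] [0.607 0.025 0.01 ]
cu [327.2 282.8] [0.638 0.024 0.01 ]
cu [300.  287.3] [ 0.674 -0.01   0.01 ]
cu [319.2 295.1] [0.669 0.028 0.01 ]
cu [344.  294.5] [0.642 0.063 0.01 ]
cu [335.1 306.3] [0.672 0.064 0.01 ]
t 25.8 total mm [ -5.8 -83.7   5.8] rot [-2.225e+01 -1.000e-01  1.000e-02]
[[-0.042, -0.003, -0.002, -0.049, -0.0, 0.0, -1], [-0.042, -0.003, -0.002, -0.049, -0.0, 0.0, -1], [-0.042, -0.003, -0.002, -0.049, -0
[... 1150 characters left out ...]
.002, -0.0, 0.0, -0.024, -1], [-0.088, -0.017, 0.002, -0.0, 0.0, -0.024, -1], [-0.087, -0.019, 0.002, -0.0, 0.0, -0.024, -1], [-0.087, -0.02, 0.002, -0.0, 0.0, -0.024, -1], [-0.086, -0.022, 0.002, -0.0, 0.0, -0.024, -1]]
[[-0.086, -0.023, 0.002, -0.0, 0.0, -0.024, -1], [-0.086, -0.025, 0.002, -0.0, 0.0, -0.024, -1], [-0.085, -0.027, 0.002, -0.0, 0.0, -0.024, -1], [-0.085, -0.028, 0.002, -0.0, 0.0, -0.024, -1], [-0.084, -0.03, 0.002, -0.0, 0.0, -0.024, -1], [-0.083, -0.031, 0.002, -0.0, 0.0, -0.024, -1], [-0.083, -0.033, 0.002, -0.0, 0.0, -0.024, -1], [-0.082, -0.035, 0.002, -0.0, 0.0, -0.024, -1], [-0.081, -0.036, 0.002, -0.0, 0.0, -0.024, -1], [-0.081, -0.038, 0.002, -0.0, 0.0, -0.024, -1]]
```

Emit:
arm_command(
  commands=[
    [-0.02, -0.003, -0.002, -0.049, 0, 0, -1],
    [-0.042, -0.003, -0.002, -0.049, 0, 0, -1],
    [-0.045, -0.003, -0.002, -0.049, 0, 0, -1],
    [-0.045, -0.003, -0.002, -0.049, 0, 0, -1],
    [-0.045, -0.003, -0.002, -0.049, 0, 0, -1],
    [-0.045, -0.003, -0.002, -0.049, 0, 0, -1],
    [-0.045, -0.003, -0.003, -0.049, 0, 0, -1],
    [-0.045, -0.002, -0.003, -0.049, 0, 0, -1],
    [-0.045, -0.002, -0.003, -0.049, 0, 0, -1],
    [-0.045, -0.002, -0.003, -0.049, 0, 0, -1],
  ],
)

```text
t: 26.8
tcp_pos: [0.4983, 0.1986, 0.1961]
ee_rot: [-179.6, 0.0, 88.9]
contact_force: [-0.3, -0.6, -2.9]
grip_width: 0.028
gripper_force: 30.0
```

Emit:
arm_command(
  commands=[
    [-0.089, 0.01, 0.002, 0, 0, -0.024, -1],
    [-0.089, 0.008, 0.002, 0, 0, -0.024, -1],
    [-0.089, 0.007, 0.002, 0, 0, -0.024, -1],
    [-0.089, 0.005, 0.002, 0, 0, -0.024, -1],
    [-0.089, 0.003, 0.002, 0, 0, -0.024, -1],
    [-0.089, 0.001, 0.002, 0, 0, -0.024, -1],
    [-0.089, 0, 0.002, 0, 0, -0.024, -1],
    [-0.089, -0.002, 0.002, 0, 0, -0.024, -1],
    [-0.089, -0.004, 0.002, 0, 0, -0.024, -1],
    [-0.089, -0.005, 0.002, 0, 0, -0.024, -1],
  ],
)

```text
t: 27.8
tcp_pos: [0.5145, 0.0207, 0.1919]
ee_rot: [-179.5, -0.1, 99.7]
contact_force: [-0.1, -0.1, -2.0]
grip_width: 0.0282
gripper_force: 30.0
```

Emit:
arm_command(
  commands=[
    [-0.089, -0.007, 0.002, 0, 0, -0.024, -1],
    [-0.089, -0.009, 0.002, 0, 0, -0.024, -1],
    [-0.089, -0.01, 0.002, 0, 0, -0.024, -1],
    [-0.088, -0.012, 0.002, 0, 0, -0.024, -1],
    [-0.088, -0.014, 0.002, 0, 0, -0.024, -1],
    [-0.088, -0.015, 0.002, 0, 0, -0.024, -1],
    [-0.088, -0.017, 0.002, 0, 0, -0.024, -1],
    [-0.087, -0.019, 0.002, 0, 0, -0.024, -1],
    [-0.087, -0.02, 0.002, 0, 0, -0.024, -1],
    [-0.086, -0.022, 0.002, 0, 0, -0.024, -1],
  ],
)

```text
t: 28.8
tcp_pos: [0.5306, -0.157, 0.1877]
ee_rot: [-179.6, -0.2, 110.5]
contact_force: [0.6, 0.4, -1.8]
grip_width: 0.028
gripper_force: 30.0
```

Emit:
arm_command(
  commands=[
    [-0.086, -0.023, 0.002, 0, 0, -0.024, -1],
    [-0.086, -0.025, 0.002, 0, 0, -0.024, -1],
    [-0.085, -0.027, 0.002, 0, 0, -0.024, -1],
    [-0.085, -0.028, 0.002, 0, 0, -0.024, -1],
    [-0.084, -0.03, 0.002, 0, 0, -0.024, -1],
    [-0.083, -0.031, 0.002, 0, 0, -0.024, -1],
    [-0.083, -0.033, 0.002, 0, 0, -0.024, -1],
    [-0.082, -0.035, 0.002, 0, 0, -0.024, -1],
    [-0.07, -0.034, 0.002, 0, 0, -0.024, -1],
    [-0.06, -0.03, 0.002, 0, 0, -0.024, -1],
  ],
)

```text
t: 29.8
tcp_pos: [0.5453, -0.3281, 0.1833]
ee_rot: [-179.6, -0.3, 121.3]
contact_force: [1.0, -0.7, -2.4]
grip_width: 0.0279
gripper_force: 30.0
```

Run:
```python
from h import *
b=capture('top');cv2.imwrite('pics/t9.png',b);C=cam('top')
s=bot.sense();print(s['tcp_pos'],s['ee_rot'],s['contact_force'])
m=mask(b,(0,0,75),(180,80,255));m[:, :145]=0;m[:,245:]=0;m[:245]=0;m[350:]=0
for c,a,l in blobs(m,20):print(c.round(1),a,rect(l)[1],plane('top',c,.018,C).round(3))
for c,a,l in blobs(mask(b,(3,120,60),(16,255,255)),5):
    if a<60:print('cu',c.round(1),plane('top',c,.01,C).round(3))
plan([.5495,-.3325,.09],[180,0,121.3],10,-1)
```

```text
[ 0.54504672 -0.32993954  0.18319779] [-179.57152057   -0.23084888  121.31934   ] [-1.3075962  -0.25639048 -2.20510764]
[173.  260.6] 125 (11.0, 12.0) [0.608 0.319 0.018]
[210.3 268. ] 251 (12.172977447509766, 24.34595489501953) [0.591 0.243 0.018]
cu [336.2 224.8] [ 0.675 -0.011  0.01 ]
cu [300.2 226.9] [0.672 0.063 0.01 ]
cu [317.8 228.3] [0.668 0.027 0.01 ]
cu [301.2 241.6] [0.642 0.061 0.01 ]
cu [319.7 243.2] [0.638 0.024 0.01 ]
cu [319.9 258.4] [0.607 0.024 0.01 ]
cu [554.1 278.3] [ 0.556 -0.439  0.01 ]
t 29.85 total mm [  4.5  -2.6 -93.2] rot [-0.43 -0.23  0.02]
[[-0.002, 0.002, 0.047, -0.001, -0.001, 0.0, -1], [-0.002, 0.002, 0.047, -0.001, -0.001, 0.0, -1], [-0.002, 0.002, 0.047, -0.001, -0.001, 0.0, -1], [-0.002, 0.001, 0.047, -0.001, -0.001, 0.0, -1], [-0.002, 0.001, 0.047, -0.001, -0.001, 0.0, -1], [-0.002, 0.001, 0.047, -0.001, -0.001, 0.0, -1], [-0.002, 0.001, 0.047, -0.001, -0.001, 0.0, -1], [-0.002, 0.001, 0.047, -0.001, -0.001, 0.0, -1], [-0.002, 0.001, 0.047, -0.001, -0.001, 0.0, -1], [-0.002, 0.001, 0.047, -0.001, -0.001, 0.0, -1]]
```

The three steel balls are in the bin and the six coppers in the tray. Now I'll lower the scoop onto the mat.

Emit:
arm_command(
  commands=[
    [-0.002, 0.002, 0.03, -0.005, -0.003, 0, -1],
    [-0.002, 0.002, 0.055, -0.005, -0.002, 0, -1],
    [-0.002, 0.002, 0.055, 0, 0, 0, -1],
    [-0.002, 0.001, 0.055, 0, 0, 0, -1],
    [-0.002, 0.001, 0.055, 0, 0, 0, -1],
    [-0.002, 0.001, 0.055, 0, 0, 0, -1],
    [-0.002, 0.001, 0.055, 0, 0, 0, -1],
    [-0.002, 0.001, 0.055, 0, 0, 0, -1],
    [-0.002, 0.001, 0.035, 0, 0, 0, -1],
    [-0.002, 0.001, 0.02, 0, 0, 0, -1],
  ],
)

```text
t: 30.85
tcp_pos: [0.5495, -0.3291, 0.0884]
ee_rot: [180.0, -0.1, 121.3]
contact_force: [-0.3, 0.4, -2.2]
grip_width: 0.028
gripper_force: 30.0
```

Emit:
arm_command(
  commands=[
    [0, 0, 0.008, 0, 0, 0, -1],
    [0, 0, 0.006, 0, 0, 0, -1],
    [0, 0, 0.005, 0, 0, 0, -1],
    [0, 0, 0.004, 0, 0, 0, -1],
    [0, 0, 0.003, 0, 0, 0, -1],
    [0, 0, 0, 0, 0, 0, -1],
    [0, 0, 0, 0, 0, 0, -1],
    [0, 0, 0, 0, 0, 0, -1],
    [0, 0, 0, 0, 0, 0, -1],
    [0, 0, 0, 0, 0, 0, -1],
  ],
)

```text
t: 31.85
tcp_pos: [0.5499, -0.3293, 0.0844]
ee_rot: [179.9, -0.0, 121.3]
contact_force: [-0.9, -0.1, -1.6]
grip_width: 0.0281
gripper_force: 30.0
```

Emit:
arm_command(
  commands=[
    [0, 0, 0.003, 0, 0, 0, -1],
    [0, 0, 0.003, 0, 0, 0, -1],
    [0, 0, 0.003, 0, 0, 0, -1],
    [0, 0, 0.003, 0, 0, 0, -1],
    [0, 0, 0.003, 0, 0, 0, -1],
    [0, 0, 0, 0, 0, 0, -1],
    [0, 0, 0, 0, 0, 0, -1],
    [0, 0, 0, 0, 0, 0, -1],
    [0, 0, 0, 0, 0, 0, -1],
    [0, 0, 0, 0, 0, 0, -1],
  ],
)

```text
t: 32.85
tcp_pos: [0.5499, -0.3293, 0.0815]
ee_rot: [179.9, -0.0, 121.3]
contact_force: [-0.2, 0.9, -0.1]
grip_width: 0.0279
gripper_force: 30.0
```

Starting to touch; a touch further, then look at the force.

Emit:
arm_command(
  commands=[
    [0, 0, 0.001, 0, 0, 0, -1],
    [0, 0, 0.001, 0, 0, 0, -1],
    [0, 0, 0.001, 0, 0, 0, -1],
    [0, 0, 0, 0, 0, 0, -1],
    [0, 0, 0, 0, 0, 0, -1],
    [0, 0, 0, 0, 0, 0, -1],
    [0, 0, 0, 0, 0, 0, -1],
    [0, 0, 0, 0, 0, 0, -1],
    [0, 0, 0, 0, 0, 0, -1],
    [0, 0, 0, 0, 0, 0, -1],
  ],
)

```text
t: 33.85
tcp_pos: [0.55, -0.3294, 0.0814]
ee_rot: [179.9, 0.0, 121.3]
contact_force: [-2.6, 2.1, 6.1]
grip_width: 0.0283
gripper_force: 30.0
```

Emit:
arm_command(
  commands=[
    [0, 0, -0.001, 0, 0, 0, -1],
    [0, 0, -0.001, 0, 0, 0, -1],
    [0, 0, 0, 0, 0, 0, 0],
    [0, 0, 0, 0, 0, 0, 0.5],
    [0, 0, 0, 0, 0, 0, 1],
    [0, 0, 0, 0, 0, 0, 1],
    [0, 0, 0, 0, 0, 0, 1],
    [0, 0, 0, 0, 0, 0, 1],
    [0, 0, 0, 0, 0, 0, 1],
    [0, 0, 0, 0, 0, 0, 1],
  ],
)

```text
t: 34.85
tcp_pos: [0.5499, -0.3293, 0.0811]
ee_rot: [179.9, -0.0, 121.3]
contact_force: [0.2, 0.1, -0.2]
grip_width: 0.0875
gripper_force: 0.0
```

Emit:
arm_command(
  commands=[
    [0, 0, -0.02, 0, 0, 0, 1],
    [0, 0, -0.05, 0, 0, 0, 1],
    [0, 0, -0.08, 0, 0, 0, 1],
    [0, 0, -0.1, 0, 0, 0, 1],
    [0, 0, -0.1, 0, 0, 0, 1],
    [0, 0, -0.1, 0, 0, 0, 1],
    [0, 0, -0.1, 0, 0, 0, 1],
    [0, 0, -0.05, 0, 0, 0, 1],
    [0, 0, -0.02, 0, 0, 0, 1],
    [0, 0, 0, 0, 0, 0, 1],
  ],
)

```text
t: 35.85
tcp_pos: [0.55, -0.3296, 0.2059]
ee_rot: [179.9, 0.0, 121.3]
contact_force: [-0.3, 0.6, -0.8]
grip_width: 0.0929
gripper_force: 0.0
```

Run:
```python
from h import *
s=bot.sense();print(s['tcp_pos'],s['qd'].round(2),s['contact_force'],s['grip_width'])
b=capture('scene');w=capture('wrist');t=capture('top')
t0=cv2.imread('pics/top0.png');s0=cv2.imread('pics/scene0.png')
for im in(s0,b):
    for c,a,l in blobs(mask(im,*OR),150):print('grip',c.round(1),a,rect(l)[1:])
m=mask(t,(0,0,75),(180,80,255));m[:, :145]=0;m[:,245:]=0;m[:245]=0;m[350:]=0
for c,a,l in blobs(m,20):print('steel',c.round(1),a)
print('cu',len([1 for c,a,l in blobs(mask(t,(3,120,60),(16,255,255)),5) if 285<c[0]<355]))
for nm,x0,x1,y0,y1 in(('bottle',180,225,178,220),('mount',335,360,172,196),('block',425,465,188,228)):
    print(nm,'mean diff',cv2.absdiff(t[y0:y1,x0:x1],t0[y0:y1,x0:x1]).mean().round(1))
c=mask(w,(3,120,60),(25,255,255))
for q,a,l in blobs(c,300):print('wrist',q.round(1),a)
```

```text
[ 0.55001311 -0.32960314  0.20589475] [ 0.05  1.04  1.46  0.04 -0.56  0.05] [-0.27717774  0.58360849 -0.81373182] 0.09293078765530173
grip [63.  65.7] 800 ((35.86716842651367, 70.33821105957031), 74.57783508300781)
grip [207. 152.] 272 ((26.641355514526367, 10.903046607971191), 84.5596694946289)
grip [62.9 65.7] 804 ((35.86716842651367, 70.33821105957031), 74.57783508300781)
grip [207.8 152.5] 273 ((26.76650047302246, 11.741439819335938), 84.2894058227539)
steel [173.  260.6] 125
steel [210.3 268. ] 253
cu 6
bottle mean diff 12.9
mount mean diff 3.3
block mean diff 1.3
wrist [315.1 244.6] 1654
wrist [ 86.9 396.2] 1328
wrist [544.8 398.3] 1258
wrist [475.6 469.1] 6946
```

Run:
```python
from h import *
t=capture('top');s=capture('scene')
for a,b,x0,x1,y0,y1 in(('pics/top0.png',t,175,235,170,225),('pics/scene0.png',s,395,460,335,415)):
    for im in(cv2.imread(a),b):
        r=im[y0:y1,x0:x1]
        print([(c.round(1).tolist(),int(n)) for c,n,_ in blobs(mask(r,(100,150,80),(125,255,255)),20)],[(c.round(1).tolist(),int(n)) for c,n,_ in blobs(mask(r,(0,0,90),(180,70,255)),100)])
```

```text
[([15.3, 19.3], 165)] [([29.5, 31.2], 750)]
[([14.5, 18.7], 144)] [([27.4, 30.6], 619)]
[([41.2, 19.4], 314)] [([29.5, 47.2], 1683)]
[([41.1, 19.4], 315)] [([29.8, 47.5], 1653)]
```

The scene view shows the bottle unmoved; the change in the top view is shadow.

```bash
python3 -c "
from rig import bot
print(bot.sign_off())"
```

```text
the job is handed in; nothing more can be done
None
```

The job is handed in at about 36 s of the 72 s allowed: the three steel balls are in the yellow bin, all six copper balls are still in the tray, and the scoop stands on the mat, released, with the bottle, block and mount where they were.

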